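Set washed stoppers to drain

TASK

Draw the blue drip tray out from under the stack of slide cases (the two bench pins hold the cases back) so that the cases and the bottle on them stay stacked and upright where they are, and lay it flat and centred under the double hook of the draining stand, its length along the hook. Put every rubber stopper into the wire basket and, once the tray lies in place, hang the loaded basket by its handle in the seat of both hook arms and let go. Leave the timer, beaker and crucible alone.

Things in the scene. Friction and masses are not known exactly. Their poses are not given: they have to be found in the camera images.
- bench_stop: fixed bench stop: two upright steel pins, 16 mm in diameter and 52 mm high, 184 mm apart centre to centre, each on a small screwed-down foot (feet leave 160 mm between them). Origin on the bench midway between the pins; its y axis runs from pin to pin, its x axis points level from the pins towards the stack, so -x is the way the tray is drawn out; the cases are 214 mm wide and cannot pass between the pins, the tray can
- tray_center (a point): blue shallow drip tray, loose, 176 mm long (its x) x 136 mm wide (its y), rim 10 mm high, 0.11 kg; at the start it lies on the bench under the stack. Point in its middle, 5 mm above its underside; z up; the loop handle is at its -x end. When its rear (+x) edge has passed the pins it is clear of the stack
- tray_grip (a point): centre of the black cross bar of the tray's handle: bar 10 mm thick (along tray x) x 74 mm long (along tray y) x 14 mm high, carried by two wire legs 60 mm apart; 155 mm from the tray's middle on its -x side and 40 mm above the tray's underside
- lower_case_mid (a point): lower white slide case of the stack, shut, 214 x 160 x 22 mm, 0.22 kg, loose, its 214 mm side across the pins; point at its centre, half-way up; z up. It lies on the tray's rim, a few mm to 2 cm behind the pins; its centre is about 95 to 105 mm behind the line of the pins
- upper_case_mid (a point): upper white slide case of the stack, same size, lying on the lower one; point at its centre, half-way up; z up
- white_bottle_mid (a point): small white plastic bottle with a blue cap, 54 mm in diameter, 98 mm high, 0.12 kg, standing on the upper case; point on its axis half-way up; z up
- drain_stand: fixed steel draining stand: post 16 mm thick, 170 mm high; base plate 150 mm wide, reaching 18 mm in front of and 68 mm behind the post. Origin under the post; its double hook points along -x: two wire arms 7 mm thick, 80 mm apart (y = -40, +40 mm), centre line 150 mm high, dipping to 138 mm at the seat, turned up at the ends (tips 156 mm out, 160 mm high)
- hook_seat (a point): middle of the seat of the double hook, midway between its two arms and level with the upper face of the wires in the dip: 125 mm from the post on its -x side, 141.5 mm above the bench. The space between the arms is open. The flat bottom of the dip is 22 mm long, its mouth about 45 mm. The basket comes in level from the front, its hoop passing over the tips
- basket_floor (a point): loose wire basket, 170 mm long (its x) x 122 mm wide (its y), walls 26 mm high, 0.16 kg; point in the middle of its inner floor, 3 mm above its underside; z up. A rigid hoop handle stands over its middle, across its width
- basket_grip (a point): centre of the black grip of the basket's hoop handle: grip 12 mm thick (along basket x) x 50 mm long (along basket y) x 14 mm high, 95 mm above the basket's underside; on both sides of the grip the bare bar, 6 mm thick, goes on along y to the two uprights at y = -59 and +59 mm; the bare parts rest on the two hook arms when hung (either way round)
- stopper_0_mid (a point): red-brown rubber stopper, upright tapered plug, 35 mm in diameter at the wider end, 27 mm high, standing on the bench; point at its centre, half-way up (absent in some starts)
- stopper_1_mid (a point): red-brown rubber stopper, upright tapered plug, 35 mm in diameter at the wider end, 27 mm high, standing on the bench; point at its centre, half-way up (absent in some starts)
- stopper_2_mid (a point): red-brown rubber stopper, upright tapered plug, 35 mm in diameter at the wider end, 27 mm high, standing on the bench; point at its centre, half-way up (absent in some starts)
- stopper_3_mid (a point): red-brown rubber stopper, upright tapered plug, 35 mm in diameter at the wider end, 27 mm high, standing on the bench; point at its centre, half-way up (absent in some starts)
- stopper_4_mid (a point): red-brown rubber stopper, upright tapered plug, 35 mm in diameter at the wider end, 27 mm high, standing on the bench; point at its centre, half-way up (absent in some starts)
- bench_timer_mid (a point): bench timer, white, 66 x 62 x 18 mm, bystander; its centre
- beaker_mid (a point): empty glass beaker, 94 mm across, 112 mm high, bystander; its centre
- white_crucible_mid (a point): white crucible, 50 mm across, 37 mm high, bystander; its centre

How it is judged:
By the outcome, as a careful person would: the job done as asked, in the order asked, and still so for the second after the job is handed in, with the robot touching nothing.
Of stopper_0, stopper_1, stopper_2, stopper_3, stopper_4 only 3 to 5 are there at a start; the rules pass over those that are not, and their reading is None.
At some moment in a run one of stopper_0, stopper_1, stopper_2, stopper_3, stopper_4 may be knocked a few centimetres aside while the robot is not near it.
It also fails if it takes over 210 s, if anything falls off the work surface, if the arm or the gripper's body presses on something with over 40 N, if the wrist force passes 120 N, or if a joint passes its speed limit or range.

ROBOT

A 6-joint arm with a two-finger parallel gripper is mounted at the origin on a cart in front of the work surface, level with it; the furniture and walls round the work are solid. World frame = base frame: x ahead of the robot, y to its left, z up, the work surface at z = 0. Lengths are in m, angles in rad, forces in N, time in s.
With the tool pointing down it reaches from about 0.225 to 0.875 m from the base axis. Payload 3.4 kg.
Tool frame: the origin (TCP) lies at the very end of the fingers, on their centre line; the grasp point (between the pads) lies 19 mm behind it; y points along the fingers, z is the direction in which the jaws open and shut, and the axes are right-handed (so a half turn about y gives the same grasp; the last joint's range is limited). The gripper opens to 85 mm and grips with 20 to 120 N. Pads are 22 mm wide; open, the fingers measure 114 mm over their backs; the gripper's body (76 mm by 85 mm) begins 54 mm behind the grasp point. The pads swing forward as they close: fully open they stand 13 mm farther back than shut.
Start: joints at [1.201, 0.276, 1.505, -0, 1.361, -0.121], TCP at [0.142, 0.557, 0.231] pointing down, gripper open.
Joint ranges: [-2.89, 2.89], [-0.75, 2.08], [0.22, 2.7], [-1.18, 4.32], [0.11, 2.71], [-2.7, 2.7]. Speed limits (rad/s): [2.57, 2.57, 3.14, 3.14, 3.14, 3.14].

INTERFACE

Orientations are given as a unit quaternion [x, y, z, w].
In Python, from workcell import r gives the robot as it stands.
- The arm moves only by the shell command python3 -m pendant 'ROWS'. ROWS is JSON, a list of rows, each an object of numbers: "gripper": the finger opening in cm, from 0 to 8.54; "x", "y", "z": the shift along the tool's x, y, z in cm; "twist": the turn about the tool's y in rad. A call has 1 to 20 rows; each row is the pose to reach, as a shift and turn from the pose commanded when the call began, along the tool's axes at that moment; what a row does not reach only later rows make up. A row lasts 1/12 s, in which the tool goes at most 41.7 mm and 7.16 degrees, less where a joint would pass 70% of its speed; a pose out of reach is approached as far as the arm can. A call with a gripper value outside its range is refused whole. The fingers move at their own pace and stop on an object; the grip force is fixed at half the most. Time passes only in rows, so rows that repeat a pose let the fingers close. It gives the time, the measured TCP pose, the force and the opening at its end, in the units of the state.
- r.state(): the state, without advancing time (a new reading comes with each control period).
- r.snapshot(name): name is "scene" or "top"; returns the picture (384x512x3 uint8, red, green, blue); there is no depth.
- r.camera_info(name): a dict with "camera_matrix" (3x3 intrinsics, pixels), "extrinsics" (4x4, takes a point from world to camera coordinates). Camera axes: x right, y down, z forward; pixel columns grow to the right and rows downward; lengths in m; the calibration is good to about 2 mm. A picture is of the moment at which its call begins. camera_info takes no time and is no camera call.
- r.sign_off(): hands the job in, once; it reports no verdict.
The state is a dict: "clock": time; "q": joint angles; "joint_vel": joint speeds; "tau": joint torques, N m; "eef_pos": TCP position; "tcp_rot": TCP orientation; "contact_force": force on the tool from outside, world axes, zero at the start; "ft_torque": the same for the moment, N m; "width": finger opening in m.
Only numpy, scipy, OpenCV 4.12 (cv2) and the standard library are available. Lean on these libraries where they do the work, as an engineer would, in place of code of your own. Each camera call takes 0.05 s, during which the arm holds its last target.

## Working session

There is one attempt and no reset: what is moved stays moved. The work goes in short steps, Python scripts to look and compute and a shell command to move; the robot and the scene stay as the last step left them, time stands still between calls to the robot, and variables do not carry over. Pictures are saved under pics/ and viewed, and the job is handed in when it is done.

```bash
mkdir -p pics; ls; python3 - <<'E'
from workcell import r
import cv2, numpy as np
print(r.state())
for n in("scene","top"):
    i=r.camera_info(n);print(n,np.array(i["camera_matrix"]).round(1).tolist(),np.array(i["extrinsics"]).round(3).tolist())
    im=r.snapshot(n);cv2.imwrite(f"pics/{n}0.png",cv2.cvtColor(im,cv2.COLOR_RGB2BGR))
E
```

```text
pics
{'clock': 0.0, 'q': array([ 1.20099813e+00,  2.76582271e-01,  1.50613943e+00, -1.38377757e-05,
        1.36069571e+00, -1.20971083e-01]), 'joint_vel': array([ 2.01285949e-04, -9.39530113e-05,  5.48147401e-04, -1.06222251e-03,
        8.09052963e-04,  6.64222754e-04]), 'tau': array([ 2.91266579e-04, -4.16774440e+01, -2.45803106e+01, -1.17721265e-04,
        1.10998758e-02, -2.05110036e-07]), 'eef_pos': array([0.14140391, 0.55679283, 0.23044446]), 'tcp_rot': array([ 0.7022681 , -0.08789792,  0.08759376, -0.70101413]), 'contact_force': array([0.23211674, 0.69857576, 0.49910783]), 'ft_torque': array([ 0.02203075,  0.00466583, -0.03485803]), 'width': 0.08528309824623005}
scene [[436.7, 0.0, 258.2], [0.0, 436.7, 196.6], [0.0, 0.0, 1.0]] [[0.661, -0.75, -0.022, -0.376], [-0.478, -0.398, -0.783, 0.298], [0.579, 0.527, -0.622, 1.263], [0.0, 0.0, 0.0, 1.0]]
top [[404.3, 0.0, 249.6], [0.0, 404.3, 195.5], [0.0, 0.0, 1.0]] [[0.017, -1.0, 0.016, -0.065], [-0.998, -0.018, -0.06, 0.506], [0.061, -0.015, -0.998, 1.429], [0.0, 0.0, 0.0, 1.0]]
```

View pics/scene0.png

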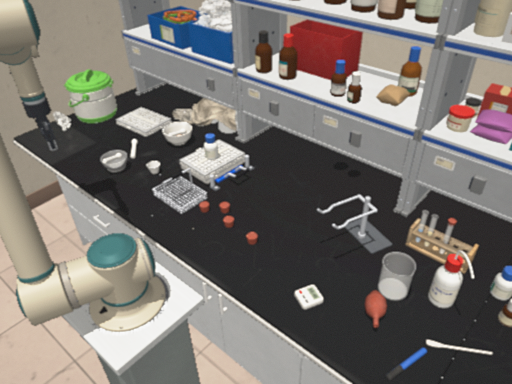

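View pics/top0.png

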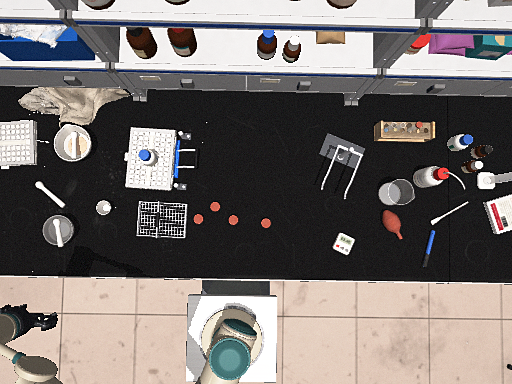

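```bash
cat > h.py <<'E'
from workcell import r
import cv2, numpy as np
def cam(n):
    i=r.camera_info(n); return np.array(i["camera_matrix"]),np.array(i["extrinsics"])
def cast(n,uv,z):
    K,E=cam(n);R,t=E[:3,:3],E[:3,3]
    c=-R.T@t; d=R.T@np.linalg.inv(K)@np.array([uv[0],uv[1],1.]); return c+d*(z-c[2])/d[2]
def proj(n,p):
    K,E=cam(n);q=K@(E[:3,:3]@np.array(p)+E[:3,3]);return q[:2]/q[2]
def tri(uvs,uvt):
    A=[];b=[]
    for n,uv in(("scene",uvs),("top",uvt)):
        K,E=cam(n);P=K@E[:3]
        for k in(0,1):
            row=P[k]-uv[k]*P[2];A.append(row[:3]);b.append(-row[3])
    return np.linalg.lstsq(np.array(A),np.array(b),rcond=None)[0]
def snap(n): return cv2.cvtColor(r.snapshot(n),cv2.COLOR_RGB2BGR)
def crop(im,x0,y0,x1,y1,s,name):
    cv2.imwrite(f"pics/{name}.png",cv2.resize(im[y0:y1,x0:x1],None,fx=s,fy=s,interpolation=cv2.INTER_CUBIC))
E
python3 - <<'E'
from h import *
t=cv2.imread("pics/top0.png");s=cv2.imread("pics/scene0.png")
crop(t,120,115,280,245,5,"t0a");crop(t,300,120,420,220,6,"t0b")
crop(s,140,130,270,250,5,"s0a");crop(s,300,180,420,280,6,"s0b")
E
```

```text
(no output)
```

View pics/t0a.png

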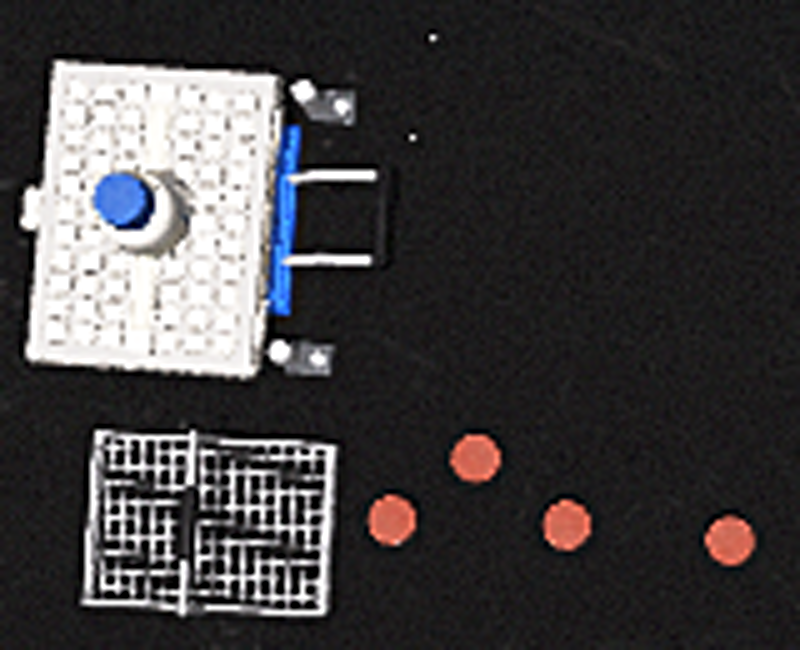

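View pics/t0b.png

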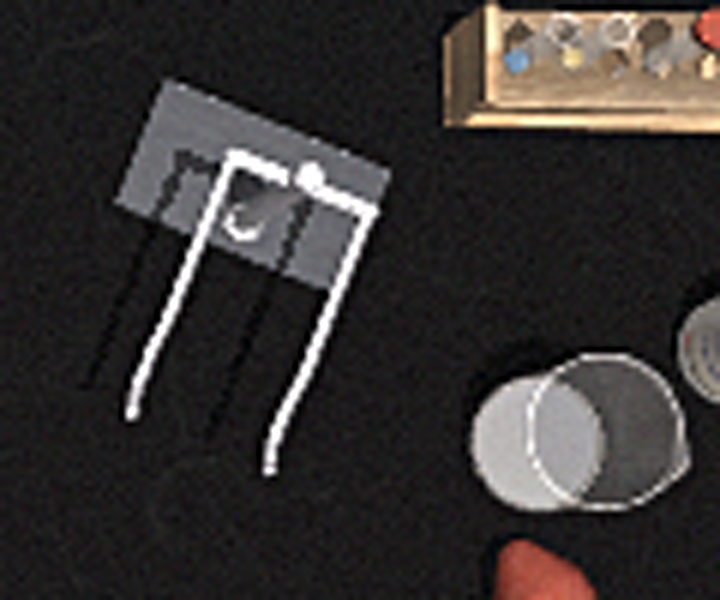

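View pics/s0a.png

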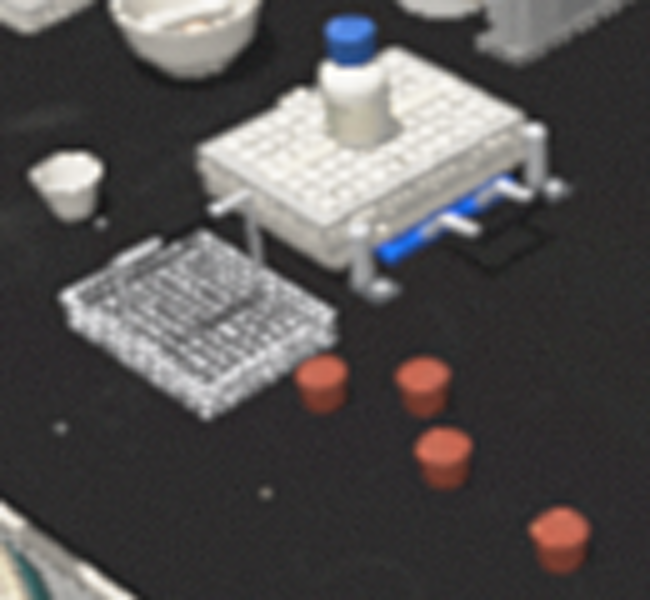

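View pics/s0b.png

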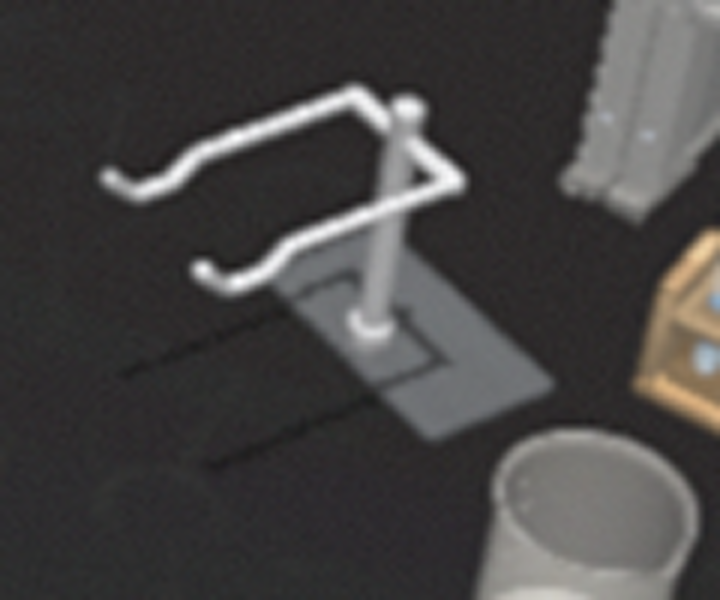

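```bash
cat > meas0.py <<'E'
from h import *
from scipy.spatial.transform import Rotation as Ro
t=cv2.imread("pics/top0.png");s=cv2.imread("pics/scene0.png")
T=lambda x,y,k,o:(x/k+o[0]-.4,y/k+o[1]-.4)
a=lambda x,y:T(x,y,5,(120,115)); b=lambda x,y:T(x,y,6,(300,120))
P=lambda *v:print(*[np.round(q,4) if not isinstance(q,str) else q for q in v])
p1=cast("top",a(303,92),.052);p2=cast("top",a(280,351),.052);P("pins",p1,p2,np.linalg.norm(p1-p2),(p1+p2)/2)
d=p1-p2;P("pin axis deg",np.degrees(np.arctan2(d[1],d[0])))
l1=cast("top",a(376,175),.040);l2=cast("top",a(371,261),.040);P("leg ends",l1,l2,np.linalg.norm(l1-l2))
for q in [(388,168),(384,266)]:P("barend",cast("top",a(*q),.047))
t1=cast("top",b(133,413),.160);t2=cast("top",b(268,470),.160)
c1=cast("top",b(232,158),.15);c2=cast("top",b(372,210),.15)
P("tips",t1,t2,np.linalg.norm(t1-t2),"corners",c1,c2,np.linalg.norm(c1-c2))
d=(t1+t2-c1-c2)/2;P("hook dir deg",np.degrees(np.arctan2(d[1],d[0])),np.linalg.norm(d))
d=c2-c1;P("corner dir",np.degrees(np.arctan2(d[1],d[0])))
d=t2-t1;P("tip dir",np.degrees(np.arctan2(d[1],d[0])))
post=cast("top",b(310,178),.170);P("post",post)
# blue tray edge
hsv=cv2.cvtColor(t,cv2.COLOR_BGR2HSV);m=cv2.inRange(hsv,(100,130,80),(130,255,255));
m[:, :170]=0;m[:,190:]=0;m[:120]=0;m[190:]=0
c=max(cv2.findContours(m,0,1)[0],key=cv2.contourArea);R=cv2.minAreaRect(c);P("blue",R)
for q in cv2.boxPoints(R):P(q,cast("top",q,.010))
# stoppers
m=cv2.inRange(hsv,(0,90,90),(12,255,255));m[:190]=0;m[:,:190]=0;m[:,290:]=0
m2=cv2.inRange(cv2.cvtColor(s,cv2.COLOR_BGR2HSV),(0,90,60),(12,255,255))
for c in cv2.findContours(m,0,1)[0]:
    (u,v),rr=cv2.minEnclosingCircle(c)
    if rr>2:
        M=cv2.moments(c);u,v=M["m10"]/M["m00"],M["m01"]/M["m00"];P("stopper",(u,v),rr,cast("top",(u,v),.022))
# basket
for q in [(98,433),(336,447),(325,613),(84,604)]:P("bask rim",cast("top",a(*q),.026))
for q in [(194,433),(183,612)]:P("hoop ends",cast("top",a(*q),.095))
P("grip",cast("top",a(189,524),.098))
st=r.state();P("toolR",Ro.from_quat(st["tcp_rot"]).as_matrix())
E
python3 meas0.py
```

```text
pins [0.72   0.1913 0.052 ] [0.5376 0.2023 0.052 ] 0.1828 [0.6288 0.1968 0.052 ]
pin axis deg -3.4322
leg ends [0.6644 0.1402 0.04  ] [0.6033 0.1422 0.04  ] 0.0612
barend [0.6684 0.1311 0.047 ]
barend [0.5991 0.1322 0.047 ]
tips [ 0.5255 -0.2867  0.16  ] [ 0.4961 -0.3597  0.16  ] 0.0787 corners [ 0.6669 -0.342   0.15  ] [ 0.6398 -0.4188  0.15  ] 0.0814
hook dir deg 158.1599 0.154
corner dir -109.4418
tip dir -111.9368
post [ 0.6531 -0.3794  0.17  ]Traceback (most recent call last):
  File "meas0.py", line 21, in <module>
    c=max(cv2.findContours(m,0,1)[0],key=cv2.contourArea);R=cv2.minAreaRect(c);P("blue",R)
                                                                               ~^^^^^^^^^^
  File "meas0.py", line 6, in <lambda>
    P=lambda *v:print(*[np.round(q,4) if not isinstance(q,str) else q for q in v])
                        ~~~~~~~~^^^^^
    return _wrapfunc(a, 'round', decimals=decimals, out=out)
    return _wrapit(obj, method, *args, **kwds)
    conv = _array_converter(obj)
ValueError: setting an array element with a sequence. The requested array has an inhomogeneous shape after 1 dimensions. The detected shape was (3,) + inhomogeneous part.
```

```bash
sed -i 's/;P("blue",R)/;print(R)/; s/P=lambda .*/P=lambda *v:print(*[np.round(np.array(q),4) if not isinstance(q,str) else q for q in v])/; s/P(q,cast("top",q,.010))/P(cast("top",q,.010))/' meas0.py; python3 meas0.py | tail -20
```

```text
post [ 0.6531 -0.3794  0.17  ]
((176.53823852539062, 158.5029296875), (4.678486347198486, 37.27450180053711), 4.39870548248291)
[0.5693 0.2203 0.01  ]
[0.7041 0.2138 0.01  ]
[0.7031 0.197  0.01  ]
[0.5683 0.2035 0.01  ]
stopper [265.5397 222.7407] 4.8592 [ 0.4111 -0.1144  0.022 ]
stopper [232.9083 219.6083] 4.765 [0.4201 0.0014 0.022 ]
stopper [197.9836 218.5628] 4.7943 [0.4217 0.125  0.022 ]
stopper [214.6148 206.1612] 4.8232 [0.4666 0.0672 0.022 ]
bask rim [0.4793 0.3331 0.026 ]
bask rim [0.4724 0.1653 0.026 ]
bask rim [0.3555 0.1699 0.026 ]
bask rim [0.359  0.3389 0.026 ]
hoop ends [0.4776 0.2511 0.095 ]
hoop ends [0.3577 0.2548 0.095 ]
grip [0.4165 0.2519 0.098 ]
toolR [[ 9.692e-01 -6.000e-04  2.462e-01]
 [-2.462e-01 -1.500e-03  9.692e-01]
 [-2.000e-04 -1.000e+00 -1.600e-03]]
```

```bash
cat >> h.py <<'E'
from scipy.spatial.transform import Rotation as Ro
def go(p,yaw=None):
    """shift in cm along tool axes and twist from present pose to TCP p, tool-z yaw deg"""
    st=r.state();R=Ro.from_quat(st["tcp_rot"]).as_matrix();d=R.T@(np.array(p)-st["eef_pos"])*100
    y0=np.degrees(np.arctan2(R[1,2],R[0,2]));tw=0 if yaw is None else -np.radians((yaw-y0+180)%360-180)
    print("at",st["eef_pos"].round(4),"yaw",y0.round(2),"w",round(st["width"],4),"t",round(st["clock"],2),"F",st["contact_force"].round(1),"q",st["q"].round(2))
    print("x %.2f y %.2f z %.2f twist %.3f"%(*d,tw))
E
python3 -c "
from h import *
go((.633,.132,.13),87.5)"
```

```text
at [0.1414 0.5569 0.2305] yaw 75.75 w 0.0854 t 0.1 F [-0.4  0.1  0.7] q [ 1.2   0.28  1.51  0.    1.36 -0.12]
x 58.11 y 10.09 z -29.06 twist -0.205
```

```bash
python3 -m pendant '[{"x":58.1,"y":0,"z":-29.1,"twist":-0.205,"gripper":5},{"x":58.1,"y":0,"z":-29.1,"twist":-0.205,"gripper":5},{"x":58.1,"y":0,"z":-29.1,"twist":-0.205,"gripper":5},{"x":58.1,"y":0,"z":-29.1,"twist":-0.205,"gripper":5},{"x":58.1,"y":0,"z":-29.1,"twist":-0.205,"gripper":5},{"x":58.1,"y":0,"z":-29.1,"twist":-0.205,"gripper":5},{"x":58.1,"y":0,"z":-29.1,"twist":-0.205,"gripper":5},{"x":58.1,"y":0,"z":-29.1,"twist":-0.205,"gripper":5},{"x":58.1,"y":0,"z":-29.1,"twist":-0.205,"gripper":5},{"x":58.1,"y":0,"z":-29.1,"twist":-0.205,"gripper":5},{"x":58.1,"y":0,"z":-29.1,"twist":-0.205,"gripper":5},{"x":58.1,"y":0,"z":-29.1,"twist":-0.205,"gripper":5},{"x":58.1,"y":0,"z":-29.1,"twist":-0.205,"gripper":5},{"x":58.1,"y":0,"z":-29.1,"twist":-0.205,"gripper":5},{"x":58.1,"y":0,"z":-29.1,"twist":-0.205,"gripper":5},{"x":58.1,"y":0,"z":-29.1,"twist":-0.205,"gripper":5},{"x":58.1,"y":0,"z":-29.1,"twist":-0.205,"gripper":5},{"x":58.1,"y":10,"z":-29.1,"twist":-0.205,"gripper":5},{"x":58.1,"y":10,"z":-29.1,"twist":-0.205,"gripper":5},{"x":58.1,"y":10,"z":-29.1,"twist":-0.205,"gripper":5}]'; python3 - <<'E'
from h import *
go((.633,.132,.021),87.5)
t=snap("top");s=snap("scene");crop(t,120,115,280,245,5,"t1");crop(s,140,100,270,220,5,"s1")
E
```

```text
clock: 1.77
eef_pos: [0.6291, 0.132, 0.1257]
tcp_rot: [0.707, -0.019, 0.012, -0.707]
contact_force: [-1.4, 0.4, -0.9]
width: 0.0499
at [0.6291 0.132  0.1257] yaw 87.46 w 0.0499 t 1.77 F [-1.4  0.4 -0.9] q [ 0.1   0.45  1.5   0.    1.2  -1.43]
x 0.49 y 10.46 z 0.03 twist -0.001
```

View pics/s1.png

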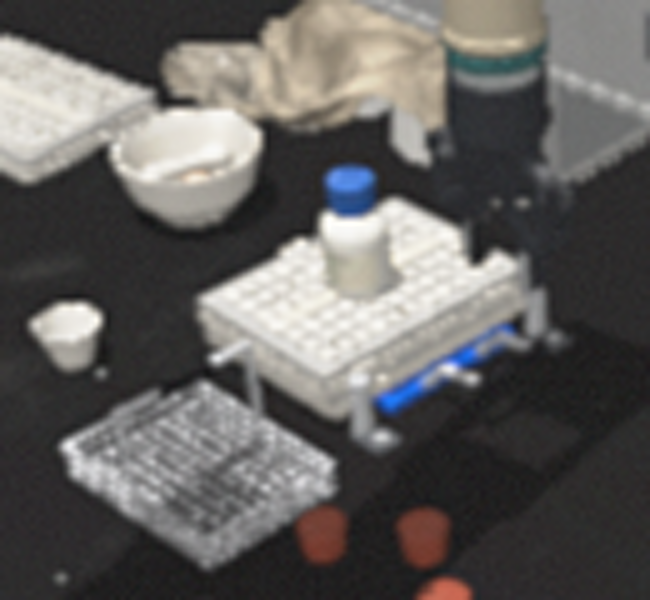

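View pics/t1.png

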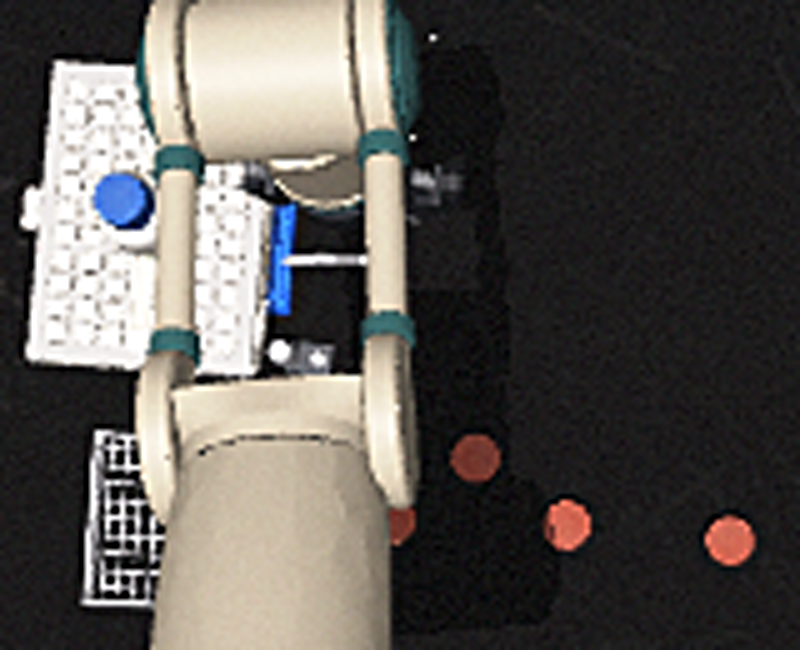

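```bash
python3 -m pendant '[{"y":2.5},{"y":5},{"y":7.5},{"y":7.5},{"y":7.5},{"y":7.5}]'; python3 - <<'E'
from h import *
go((.633,.132,.021),87.5)
E
```

```text
at [0.6292 0.1322 0.1265] yaw 87.5 w 0.0501 t 1.87 F [-1.   1.1 -1. ] q [ 0.1   0.45  1.5   0.    1.2  -1.43]
x 0.49 y 10.55 z 0.00 twist -0.000validation failed for argument at $[0]...
```

```bash
python3 -m pendant '[{"x":0,"y":2.5,"z":0,"twist":0,"gripper":5},{"x":0,"y":5,"z":0,"twist":0,"gripper":5},{"x":0,"y":7.5,"z":0,"twist":0,"gripper":5},{"x":0,"y":7.5,"z":0,"twist":0,"gripper":5},{"x":0,"y":7.5,"z":0,"twist":0,"gripper":5}]'; python3 - <<'E'
from h import *
go((.633,.132,.021),87.5)
E
```

```text
clock: 2.28
eef_pos: [0.633, 0.1326, 0.0569]
tcp_rot: [-0.707, 0.016, -0.015, 0.707]
contact_force: [-0.0, -0.8, 1.1]
width: 0.0498
at [0.633  0.1326 0.0569] yaw 87.51 w 0.0498 t 2.28 F [-0.  -0.8  1.1] q [ 0.1   0.51  1.58  0.    1.04 -1.43]
x 0.00 y 3.59 z -0.06 twist 0.000
```

```bash
python3 -m pendant '[{"x":0,"y":1.8,"z":0,"twist":0,"gripper":5},{"x":0,"y":3.5,"z":0,"twist":0,"gripper":5},{"x":0,"y":3.5,"z":0,"twist":0,"gripper":5},{"x":0,"y":3.5,"z":0,"twist":0,"gripper":5}]'; python3 - <<'E'
from h import *
go((.633,.132,.021),87.5)
s=snap("scene");crop(s,170,120,270,200,6,"s2")
E
```

```text
clock: 2.62
eef_pos: [0.634, 0.1325, 0.0231]
tcp_rot: [-0.707, 0.015, -0.016, 0.707]
contact_force: [0.4, 0.2, -0.1]
width: 0.05
at [0.634  0.1325 0.0231] yaw 87.5 w 0.05 t 2.62 F [ 0.4  0.2 -0.1] q [ 0.1   0.55  1.62  0.    0.97 -1.43]
x -0.10 y 0.21 z -0.05 twist -0.000
```

View pics/s2.png

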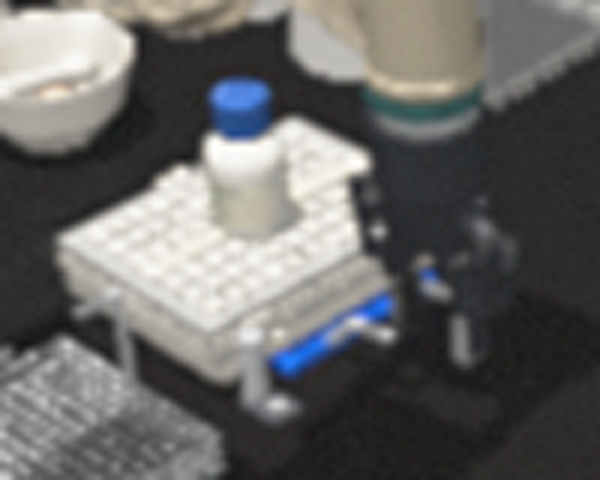

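```bash
python3 -m pendant '[{"x":0,"y":0.2,"z":0,"twist":0,"gripper":3},{"x":0,"y":0.2,"z":0,"twist":0,"gripper":1.5},{"x":0,"y":0.2,"z":0,"twist":0,"gripper":0.5},{"x":0,"y":0.2,"z":0,"twist":0,"gripper":0.5},{"x":0,"y":0.2,"z":0,"twist":0,"gripper":0.5},{"x":0,"y":0.2,"z":0,"twist":0,"gripper":0.5},{"x":0,"y":0.2,"z":0,"twist":0,"gripper":0.5}]'; python3 - <<'E'
from h import *
go((.633,.132,.021),87.5)
E
```

```text
clock: 3.25
eef_pos: [0.6339, 0.1334, 0.0206]
tcp_rot: [-0.706, 0.015, -0.016, 0.708]
contact_force: [-0.9, 4.7, 6.6]
width: 0.0088
at [0.6339 0.1334 0.0206] yaw 87.5 w 0.0088 t 3.25 F [-0.9  4.7  6.6] q [ 0.1   0.55  1.62  0.    0.97 -1.43]
x -0.08 y -0.04 z -0.15 twist -0.000
```

```bash
python3 -m pendant '[{"x":0,"y":0,"z":-0.2,"twist":0,"gripper":0.5},{"x":0,"y":0,"z":-0.5,"twist":0,"gripper":0.5},{"x":0,"y":0,"z":-0.8,"twist":0,"gripper":0.5},{"x":0,"y":0,"z":-1.1,"twist":0,"gripper":0.5},{"x":0,"y":0,"z":-1.4,"twist":0,"gripper":0.5},{"x":0,"y":0,"z":-1.7,"twist":0,"gripper":0.5},{"x":0,"y":0,"z":-2.0,"twist":0,"gripper":0.5},{"x":0,"y":0,"z":-2.3,"twist":0,"gripper":0.5},{"x":-0.05,"y":0,"z":-2.6,"twist":0,"gripper":0.5},{"x":-0.05,"y":0,"z":-2.9,"twist":0,"gripper":0.5},{"x":-0.05,"y":0,"z":-3.3,"twist":0,"gripper":0.5},{"x":-0.05,"y":0,"z":-3.7,"twist":0,"gripper":0.5},{"x":-0.1,"y":0,"z":-4.1,"twist":0,"gripper":0.5},{"x":-0.1,"y":0,"z":-4.5,"twist":0,"gripper":0.5},{"x":-0.1,"y":0,"z":-4.9,"twist":0,"gripper":0.5},{"x":-0.1,"y":0,"z":-5.3,"twist":0,"gripper":0.5},{"x":-0.1,"y":0,"z":-5.7,"twist":0,"gripper":0.5},{"x":-0.1,"y":0,"z":-6.0,"twist":0,"gripper":0.5},{"x":-0.1,"y":0,"z":-6.0,"twist":0,"gripper":0.5}]'; python3 - <<'E'
from h import *
go((.62,-.083,.021),87.5)
t=snap("top");s=snap("scene");crop(t,120,115,280,245,5,"t3");crop(s,140,100,270,220,5,"s3")
E
```

```text
clock: 4.83
eef_pos: [0.6308, 0.0749, 0.0207]
tcp_rot: [-0.705, 0.015, -0.017, 0.709]
contact_force: [0.7, 8.5, 5.7]
width: 0.0089
at [0.6308 0.0749 0.0207] yaw 87.37 w 0.0089 t 4.83 F [0.7 8.5 5.7] q [ 0.01  0.54  1.65  0.01  0.95 -1.52]
x -0.35 y -0.11 z -15.83 twist -0.002
```

View pics/s3.png

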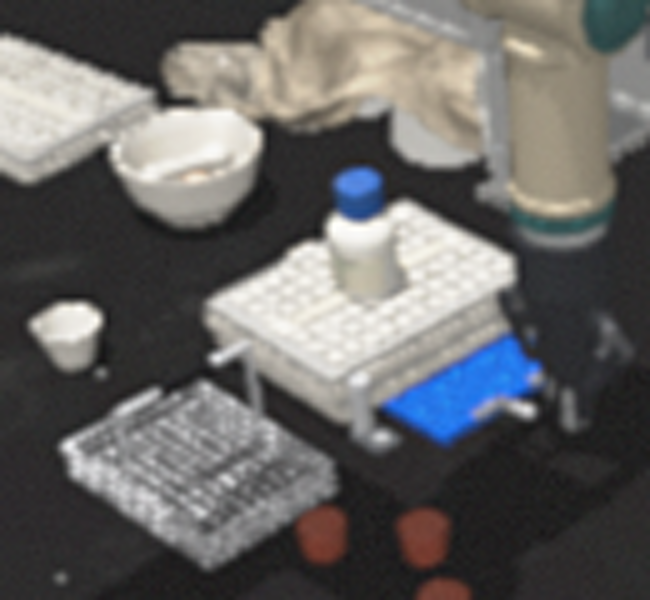

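View pics/t3.png

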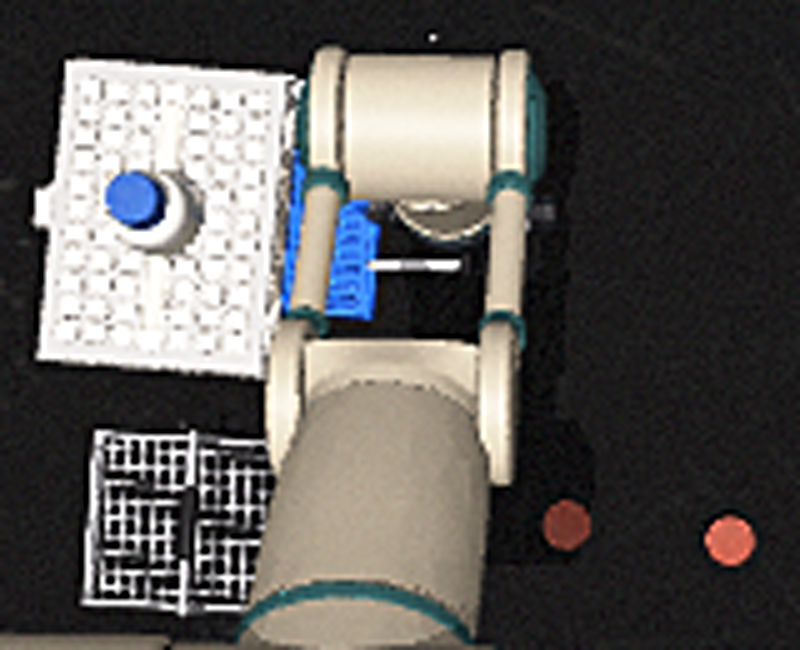

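```bash
python3 -m pendant '[{"x":0,"y":0,"z":-0.3,"twist":0,"gripper":0.5},{"x":0,"y":0,"z":-0.6,"twist":0,"gripper":0.5},{"x":0,"y":0,"z":-0.9,"twist":0,"gripper":0.5},{"x":0,"y":0,"z":-1.2,"twist":0,"gripper":0.5},{"x":-0.05,"y":0,"z":-1.6,"twist":0,"gripper":0.5},{"x":-0.05,"y":0,"z":-2.0,"twist":0,"gripper":0.5},{"x":-0.05,"y":0,"z":-2.4,"twist":0,"gripper":0.5},{"x":-0.05,"y":0,"z":-2.8,"twist":0,"gripper":0.5},{"x":-0.05,"y":0,"z":-3.2,"twist":0,"gripper":0.5},{"x":-0.1,"y":0,"z":-3.6,"twist":0,"gripper":0.5},{"x":-0.1,"y":0,"z":-4.0,"twist":0,"gripper":0.5},{"x":-0.1,"y":0,"z":-4.4,"twist":0,"gripper":0.5},{"x":-0.1,"y":0,"z":-4.8,"twist":0,"gripper":0.5},{"x":-0.15,"y":0,"z":-5.2,"twist":0,"gripper":0.5},{"x":-0.15,"y":0,"z":-5.6,"twist":0,"gripper":0.5},{"x":-0.15,"y":0,"z":-6.0,"twist":0,"gripper":0.5},{"x":-0.15,"y":0,"z":-6.4,"twist":0,"gripper":0.5},{"x":-0.15,"y":0,"z":-6.8,"twist":0,"gripper":0.5},{"x":-0.2,"y":0,"z":-7.2,"twist":0,"gripper":0.5},{"x":-0.2,"y":0,"z":-7.5,"twist":0,"gripper":0.5}]'; python3 - <<'E'
from h import *
go((.62,-.083,.021),87.5)
t=snap("top");s=snap("scene");crop(t,120,115,280,245,5,"t4");crop(s,140,100,270,220,5,"s4")
E
```

```text
clock: 6.6
eef_pos: [0.625, -0.0009, 0.0203]
tcp_rot: [-0.706, 0.015, -0.017, 0.708]
contact_force: [-0.0, 5.5, 4.4]
width: 0.009
at [ 0.625  -0.0009  0.0203] yaw 87.45 w 0.009 t 6.6 F [-0.   5.5  4.4] q [-0.11  0.53  1.68  0.    0.94 -1.64]
x -0.14 y -0.09 z -8.22 twist -0.001
```

View pics/s4.png

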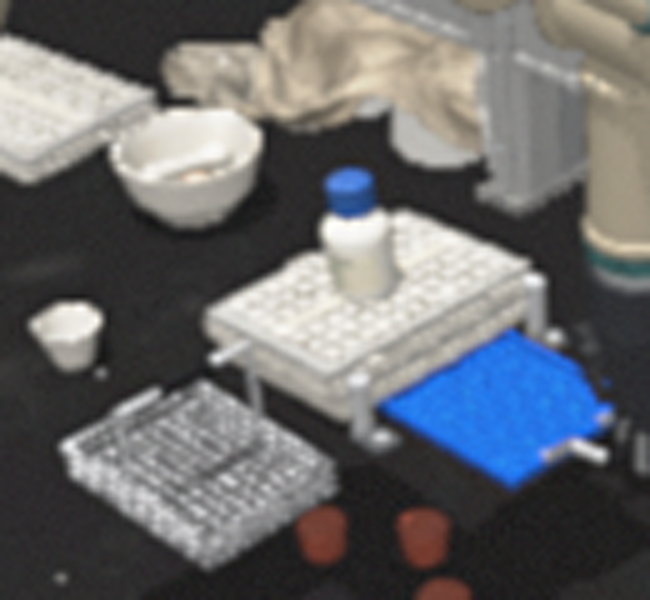

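View pics/t4.png

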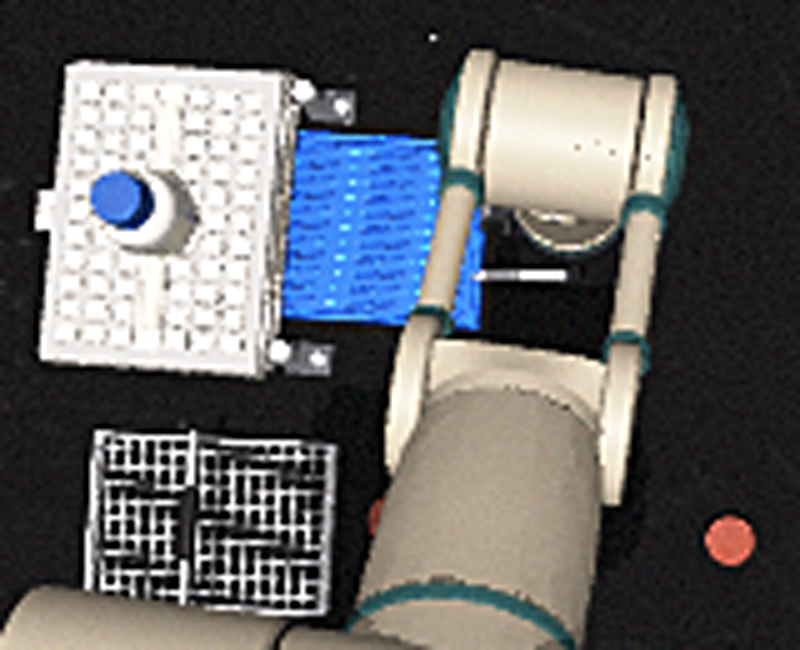

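```bash
python3 -m pendant '[{"x":0,"y":0,"z":-0.3,"twist":0,"gripper":0.5},{"x":0,"y":0,"z":-0.6,"twist":0,"gripper":0.5},{"x":0,"y":0,"z":-0.9,"twist":0,"gripper":0.5},{"x":0,"y":0,"z":-1.2,"twist":0,"gripper":0.5},{"x":-0.05,"y":0,"z":-1.6,"twist":0,"gripper":0.5},{"x":-0.05,"y":0,"z":-2.0,"twist":0,"gripper":0.5},{"x":-0.05,"y":0,"z":-2.4,"twist":0,"gripper":0.5},{"x":-0.05,"y":0,"z":-2.8,"twist":0,"gripper":0.5},{"x":-0.05,"y":0,"z":-3.2,"twist":0,"gripper":0.5},{"x":-0.1,"y":0,"z":-3.6,"twist":0,"gripper":0.5},{"x":-0.1,"y":0,"z":-4.0,"twist":0,"gripper":0.5},{"x":-0.1,"y":0,"z":-4.4,"twist":0,"gripper":0.5},{"x":-0.1,"y":0,"z":-4.8,"twist":0,"gripper":0.5},{"x":-0.15,"y":0,"z":-5.2,"twist":0,"gripper":0.5},{"x":-0.15,"y":0,"z":-5.7,"twist":0,"gripper":0.5},{"x":-0.15,"y":0,"z":-6.2,"twist":0,"gripper":0.5},{"x":-0.15,"y":0,"z":-6.8,"twist":0,"gripper":0.5},{"x":-0.15,"y":0,"z":-7.4,"twist":0,"gripper":0.5},{"x":-0.2,"y":0,"z":-8.2,"twist":0,"gripper":0.5},{"x":-0.2,"y":0,"z":-9,"twist":0,"gripper":0.5}]'; python3 - <<'E'
from h import *
go((.5,-.12,.071),40)
t=snap("top");s=snap("scene");crop(t,120,115,280,245,5,"t5");crop(s,140,100,270,220,5,"s5")
E
```

```text
clock: 8.37
eef_pos: [0.6179, -0.0928, 0.0193]
tcp_rot: [-0.707, 0.016, -0.015, 0.707]
contact_force: [0.6, 3.9, 4.6]
width: 0.0088
at [ 0.6179 -0.0928  0.0193] yaw 87.5 w 0.0088 t 8.37 F [0.6 3.9 4.6] q [-0.26  0.53  1.67  0.    0.94 -1.79]
x -11.66 y -5.17 z -3.23 twist 0.829
```

View pics/s5.png

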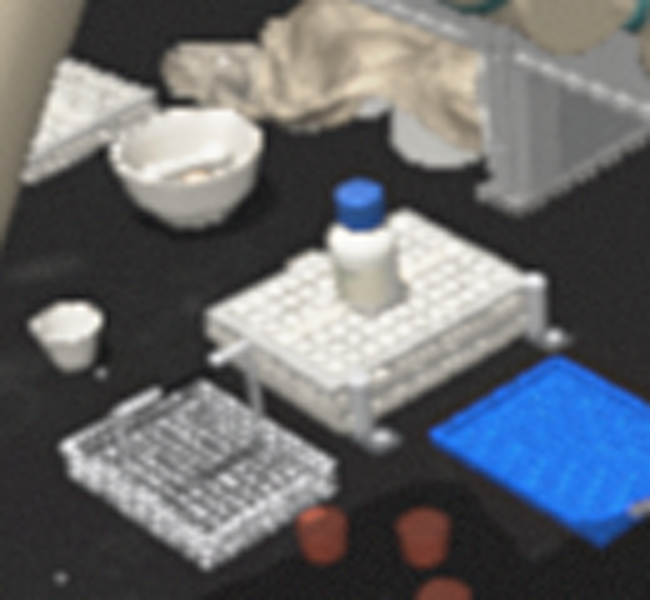

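View pics/t5.png

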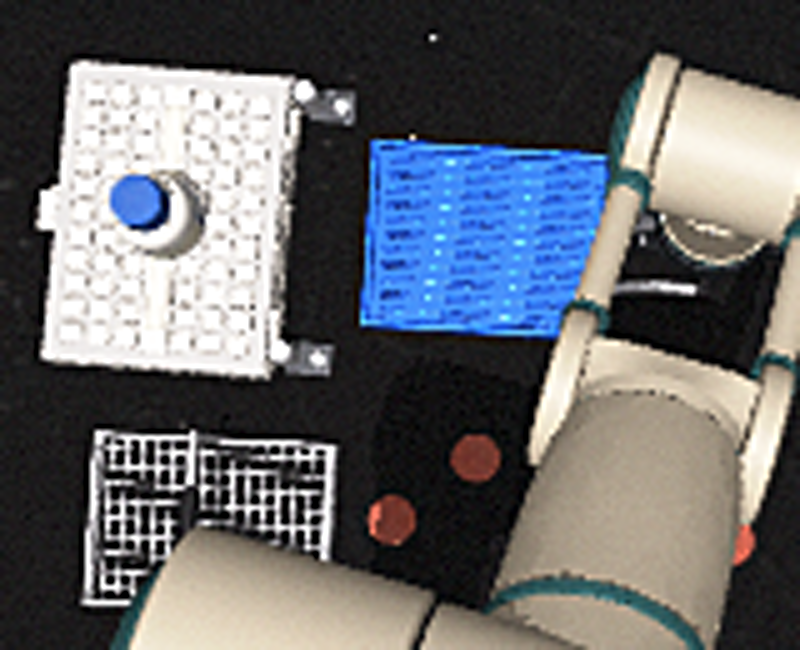

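```bash
python3 -m pendant '[{"x":0,"y":-0.4,"z":0,"twist":0,"gripper":0.5},{"x":0,"y":-1,"z":0,"twist":0,"gripper":0.5},{"x":0,"y":-2,"z":0,"twist":0,"gripper":0.5},{"x":0,"y":-3,"z":0,"twist":0,"gripper":0.5},{"x":0,"y":-4,"z":0,"twist":0,"gripper":0.5},{"x":0,"y":-5,"z":0,"twist":0,"gripper":0.5},{"x":0,"y":-5,"z":0,"twist":0,"gripper":0.5},{"x":0,"y":-5,"z":0,"twist":0,"gripper":0.5}]'; python3 - <<'E'
from h import *
go((.5,-.12,.071),40)
t=snap("top");s=snap("scene");crop(t,120,115,320,245,4,"t6");crop(s,180,110,340,230,5,"s6")
E
```

```text
clock: 9.13
eef_pos: [0.6188, -0.0925, 0.0705]
tcp_rot: [0.707, -0.015, 0.016, -0.707]
contact_force: [-0.0, -0.8, -1.5]
width: 0.009
at [ 0.6188 -0.0925  0.0705] yaw 87.5 w 0.009 t 9.13 F [-0.  -0.8 -1.5] q [-0.26  0.47  1.62 -0.    1.05 -1.79]
x -11.75 y -0.08 z -3.26 twist 0.829
```

View pics/s6.png

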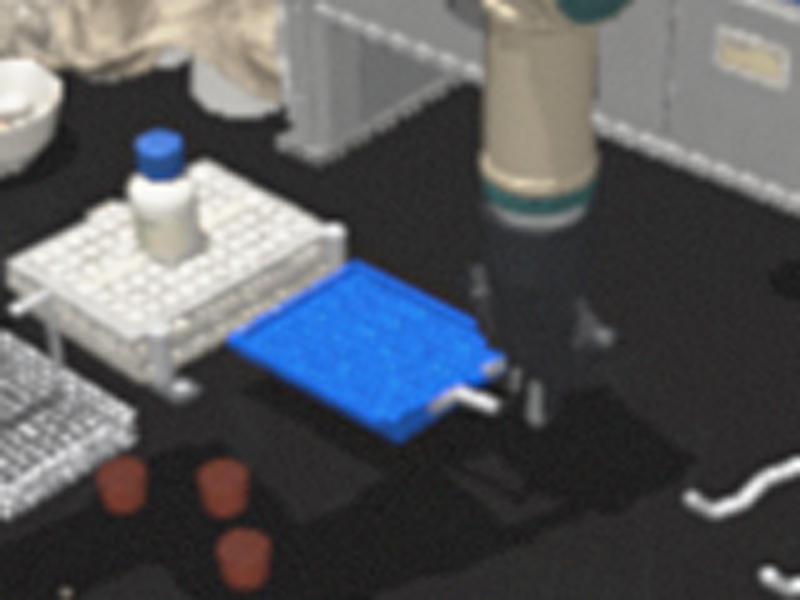

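```bash
python3 - <<'E'
from h import *
go((.42,-.14,.071),30)
E
```

```text
at [ 0.6179 -0.0922  0.0691] yaw 87.5 w 0.0089 t 9.23 F [-0.5 -0.2 -1.2] q [-0.26  0.47  1.62 -0.    1.05 -1.79]
x -19.56 y -0.18 z -5.64 twist 1.004
```

```bash
python3 -m pendant '[{"x":-0.5,"y":0,"z":-0.2,"twist":0.02,"gripper":0.5},{"x":-1.2,"y":0,"z":-0.4,"twist":0.05,"gripper":0.5},{"x":-2.2,"y":0,"z":-0.6,"twist":0.09,"gripper":0.5},{"x":-3.2,"y":0,"z":-0.9,"twist":0.14,"gripper":0.5},{"x":-4.4,"y":0,"z":-1.2,"twist":0.2,"gripper":0.5},{"x":-5.6,"y":0,"z":-1.6,"twist":0.26,"gripper":0.5},{"x":-6.8,"y":0,"z":-2,"twist":0.32,"gripper":0.5},{"x":-8,"y":0,"z":-2.4,"twist":0.38,"gripper":0.5},{"x":-9.2,"y":0,"z":-2.8,"twist":0.44,"gripper":0.5},{"x":-10.4,"y":0,"z":-3.2,"twist":0.5,"gripper":0.5},{"x":-11.6,"y":0,"z":-3.6,"twist":0.56,"gripper":0.5},{"x":-12.8,"y":0,"z":-4,"twist":0.62,"gripper":0.5},{"x":-14,"y":0,"z":-4.4,"twist":0.68,"gripper":0.5},{"x":-15.2,"y":0,"z":-4.7,"twist":0.74,"gripper":0.5},{"x":-16.4,"y":0,"z":-5,"twist":0.8,"gripper":0.5},{"x":-17.5,"y":0,"z":-5.2,"twist":0.86,"gripper":0.5},{"x":-18.5,"y":0,"z":-5.4,"twist":0.92,"gripper":0.5},{"x":-19.2,"y":0,"z":-5.6,"twist":0.97,"gripper":0.5},{"x":-19.6,"y":0,"z":-5.6,"twist":1.0,"gripper":0.5},{"x":-19.6,"y":0,"z":-5.6,"twist":1.0,"gripper":0.5}]'; python3 - <<'E'
from h import *
t=snap("top");cv2.imwrite("pics/t7.png",t);s=snap("scene");cv2.imwrite("pics/s7.png",s)
go((.394,-.278,.071),-21.5)
E
```

```text
clock: 10.9
eef_pos: [0.4176, -0.1391, 0.0689]
tcp_rot: [0.613, -0.354, 0.352, -0.612]
contact_force: [0.4, 0.9, -0.8]
width: 0.0089
at [ 0.4193 -0.1396  0.0692] yaw 30.17 w 0.0088 t 11.0 F [ 0.2  0.2 -0.1] q [-0.48  0.24  2.02  0.    0.88 -1.01]
x 10.69 y -0.19 z -9.15 twist 0.902
```

View pics/s7.png

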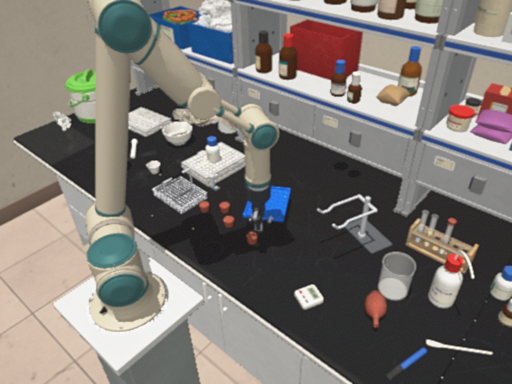

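View pics/t7.png

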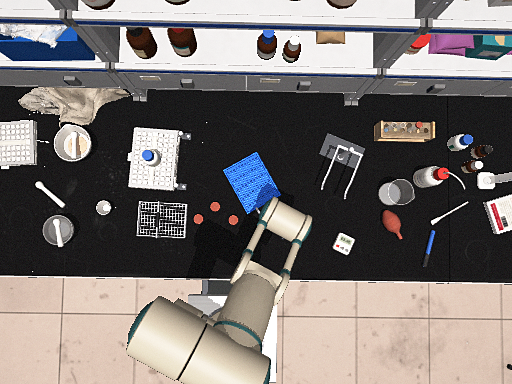

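```bash
python3 -m pendant '[{"x":0.3,"y":0,"z":-0.3,"twist":0.02,"gripper":0.5},{"x":0.8,"y":0,"z":-0.7,"twist":0.05,"gripper":0.5},{"x":1.4,"y":0,"z":-1.2,"twist":0.1,"gripper":0.5},{"x":2,"y":0,"z":-1.7,"twist":0.15,"gripper":0.5},{"x":2.6,"y":0,"z":-2.3,"twist":0.2,"gripper":0.5},{"x":3.3,"y":0,"z":-2.9,"twist":0.26,"gripper":0.5},{"x":4,"y":0,"z":-3.5,"twist":0.32,"gripper":0.5},{"x":4.7,"y":0,"z":-4.1,"twist":0.38,"gripper":0.5},{"x":5.4,"y":0,"z":-4.7,"twist":0.44,"gripper":0.5},{"x":6.1,"y":0,"z":-5.3,"twist":0.5,"gripper":0.5},{"x":6.8,"y":0,"z":-5.9,"twist":0.56,"gripper":0.5},{"x":7.5,"y":0,"z":-6.5,"twist":0.62,"gripper":0.5},{"x":8.2,"y":0,"z":-7.1,"twist":0.68,"gripper":0.5},{"x":8.9,"y":0,"z":-7.7,"twist":0.74,"gripper":0.5},{"x":9.6,"y":0,"z":-8.2,"twist":0.8,"gripper":0.5},{"x":10.2,"y":0,"z":-8.7,"twist":0.85,"gripper":0.5},{"x":10.6,"y":0,"z":-9.1,"twist":0.89,"gripper":0.5},{"x":10.7,"y":0,"z":-9.2,"twist":0.9,"gripper":0.5},{"x":10.7,"y":0,"z":-9.2,"twist":0.9,"gripper":0.5},{"x":10.7,"y":0,"z":-9.2,"twist":0.9,"gripper":0.5}]'; python3 - <<'E'
from h import *
t=snap("top");crop(t,280,110,400,230,5,"t8");s=snap("scene");crop(s,220,160,380,280,5,"s8")
go((.394,-.278,.021),-21.5)
E
```

```text
clock: 12.67
eef_pos: [0.3941, -0.2784, 0.0691]
tcp_rot: [-0.399, 0.584, -0.584, 0.399]
contact_force: [0.2, 0.6, -1.6]
width: 0.0087
at [ 0.3942 -0.2781  0.0692] yaw -21.34 w 0.0085 t 12.77 F [-0.   0.7 -1.2] q [-0.76  0.29  1.94  0.    0.91 -0.39]
x -0.00 y 4.82 z -0.02 twist 0.003
```

View pics/s8.png

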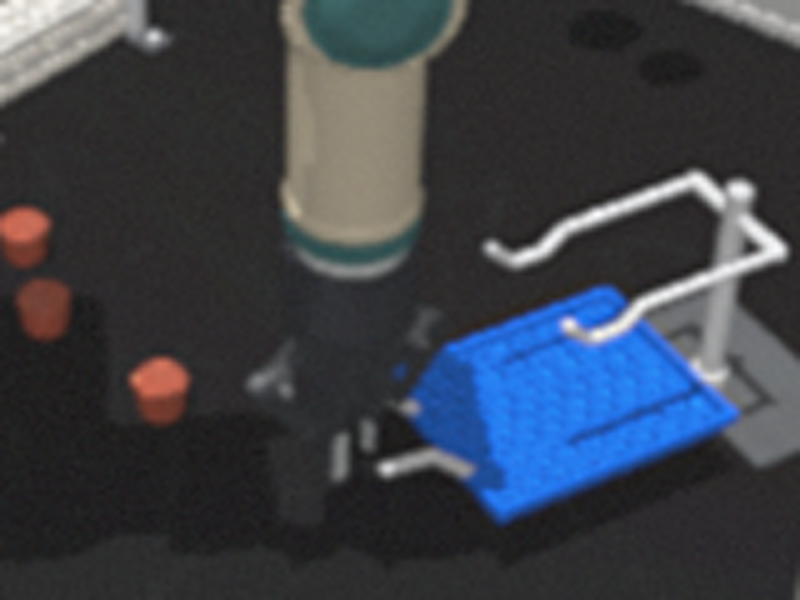

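View pics/t8.png

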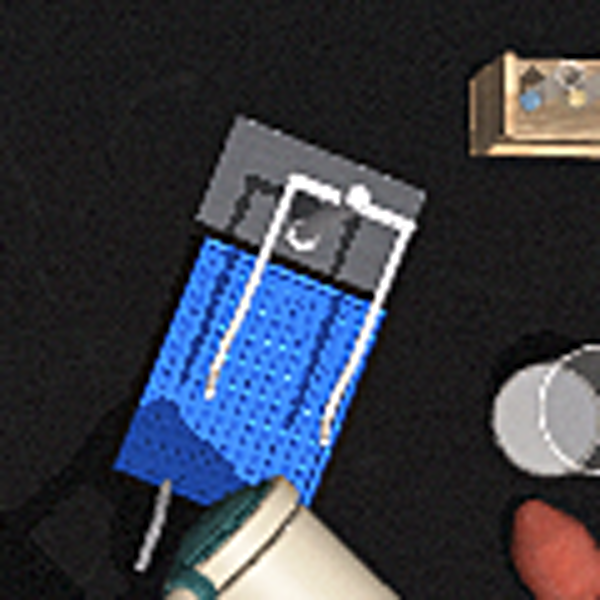

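```bash
python3 -m pendant '[{"x":0,"y":1,"z":0,"twist":0,"gripper":0.5},{"x":0,"y":2,"z":0,"twist":0,"gripper":0.5},{"x":0,"y":3,"z":0,"twist":0,"gripper":0.5},{"x":0,"y":3.8,"z":0,"twist":0,"gripper":0.5},{"x":0,"y":4.3,"z":0,"twist":0,"gripper":0.5},{"x":0,"y":4.6,"z":0,"twist":0,"gripper":0.5},{"x":0,"y":4.8,"z":0,"twist":0,"gripper":0.5},{"x":0,"y":4.8,"z":0,"twist":0,"gripper":0.5},{"x":0,"y":4.8,"z":0,"twist":0,"gripper":0.5}]'; python3 - <<'E'
from h import *
t=snap("top");crop(t,280,110,400,230,5,"t9");s=snap("scene");crop(s,220,160,380,280,5,"s9");cv2.imwrite("pics/t9f.png",t)
go((.394,-.278,.021),-21.5)
hsv=cv2.cvtColor(t,cv2.COLOR_BGR2HSV);m=cv2.inRange(hsv,(100,130,50),(130,255,255));m[:150]=0;m[230:]=0;m[:,:290]=0;m[:,370:]=0
c=cv2.findContours(m,0,1)[0];c=np.vstack([k for k in c if cv2.contourArea(k)>20]);R=cv2.minAreaRect(c);print(R)
for q in cv2.boxPoints(R):print(cast("top",q,.008).round(4))
E
```

```text
clock: 13.52
eef_pos: [0.3945, -0.2786, 0.0215]
tcp_rot: [0.399, -0.584, 0.584, -0.399]
contact_force: [0.2, 0.8, -0.4]
width: 0.0091
at [ 0.3945 -0.2787  0.0217] yaw -21.37 w 0.0086 t 13.62 F [-0.8  0.3 -0.1] q [-0.76  0.36  1.99  0.    0.79 -0.39]
x -0.04 y 0.07 z -0.07 twist 0.002
((327.0517272949219, 188.12069702148438), (38.438934326171875, 48.46648406982422), 21.801406860351562)
[ 0.4822 -0.2389  0.008 ]
[ 0.6464 -0.3026  0.008 ]
[ 0.5969 -0.4325  0.008 ]
[ 0.4331 -0.3678  0.008 ]
```

View pics/s9.png

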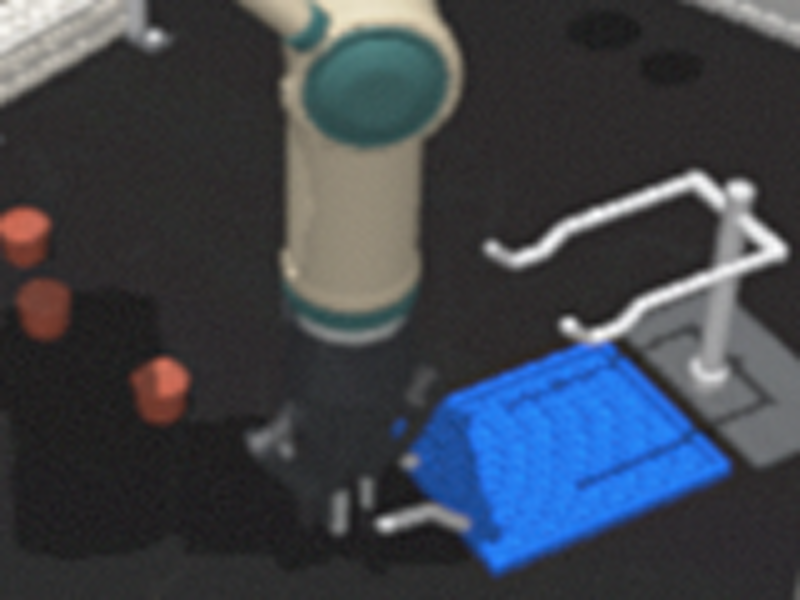

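View pics/t9.png

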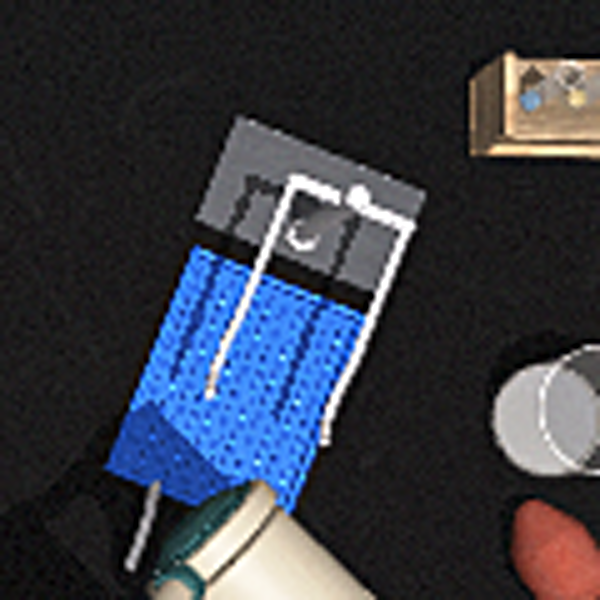

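```bash
python3 -m pendant '[{"x":0,"y":0.1,"z":0,"twist":0,"gripper":0.5},{"x":0,"y":0.1,"z":0,"twist":0,"gripper":1.5},{"x":0,"y":0.1,"z":0,"twist":0,"gripper":3},{"x":0,"y":0.1,"z":0,"twist":0,"gripper":4},{"x":0,"y":0.1,"z":0,"twist":0,"gripper":5},{"x":0,"y":0.1,"z":0,"twist":0,"gripper":5},{"x":0,"y":0.1,"z":0,"twist":0,"gripper":5},{"x":0,"y":-3,"z":0,"twist":0,"gripper":5},{"x":0,"y":-7,"z":0,"twist":0,"gripper":5},{"x":0,"y":-11,"z":0,"twist":0,"gripper":5},{"x":0,"y":-15,"z":0,"twist":0,"gripper":5}]'; python3 - <<'E'
from h import *
t=snap("top");crop(t,280,110,400,230,5,"t10");s=snap("scene");cv2.imwrite("pics/s10f.png",s);cv2.imwrite("pics/t10f.png",t)
go((.41,-.1144,.1),-12)
hsv=cv2.cvtColor(t,cv2.COLOR_BGR2HSV)
m=cv2.inRange(hsv,(0,90,60),(12,255,255));m[:190]=0;m[:,:170]=0;m[:,290:]=0;m[250:]=0
for c in cv2.findContours(m,0,1)[0]:
    M=cv2.moments(c)
    if M["m00"]>10:
        u,v=M["m10"]/M["m00"],M["m01"]/M["m00"];print(M["m00"],cast("top",(u,v),.022).round(4))
E
```

```text
clock: 14.53
eef_pos: [0.3938, -0.278, 0.1728]
tcp_rot: [-0.399, 0.584, -0.584, 0.399]
contact_force: [0.9, -0.0, 0.3]
width: 0.05
at [ 0.3977 -0.2817  0.1778] yaw -21.36 w 0.0498 t 14.63 F [-0.4 -0.5  0.3] q [-0.76  0.18  1.78  0.    1.17 -0.39]
x -16.07 y 7.63 z -5.06 twist -0.163
64.0 [ 0.4117 -0.1142  0.022 ]
64.0 [0.4201 0.0016 0.022 ]
64.0 [0.4219 0.1256 0.022 ]
65.0 [0.4666 0.0674 0.022 ]
```

View pics/t10f.png

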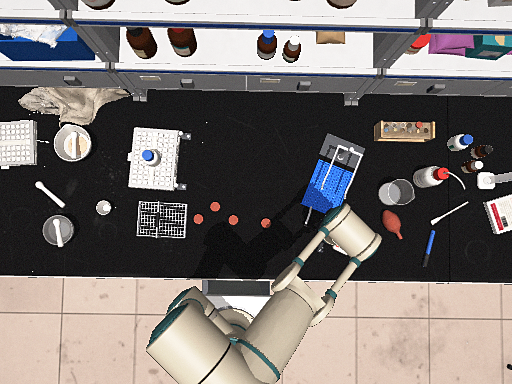

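```bash
python3 - <<'E'
from h import *
go((.4115,-.1143,.06),0)
E
```

```text
at [ 0.3977 -0.2817  0.1778] yaw -21.36 w 0.0498 t 14.63 F [-0.4 -0.5  0.3] q [-0.76  0.18  1.78  0.    1.17 -0.39]
x -16.15 y 11.63 z -4.97 twist -0.373
```

```bash
python3 -m pendant '[{"x":-4,"y":0,"z":-1.2,"twist":-0.1,"gripper":5.5},{"x":-8,"y":2,"z":-2.5,"twist":-0.2,"gripper":5.5},{"x":-12,"y":5,"z":-3.7,"twist":-0.3,"gripper":5.5},{"x":-16.1,"y":8,"z":-5,"twist":-0.373,"gripper":5.5},{"x":-16.1,"y":10,"z":-5,"twist":-0.373,"gripper":5.5},{"x":-16.1,"y":10,"z":-5,"twist":-0.373,"gripper":5.5},{"x":-16.1,"y":10,"z":-5,"twist":-0.373,"gripper":5.5}]'; python3 - <<'E'
from h import *
s=snap("scene");crop(s,190,170,320,270,6,"s11");
go((.4115,-.1143,.005),0)
E
```

```text
clock: 15.22
eef_pos: [0.4045, -0.1086, 0.0696]
tcp_rot: [0.501, -0.501, 0.498, -0.5]
contact_force: [0.4, 0.1, 0.3]
width: 0.0549
at [ 0.4064 -0.1103  0.0709] yaw 0.07 w 0.055 t 15.27 F [ 0.5 -0.6  0.1] q [-0.43  0.21  2.06 -0.    0.87 -0.43]
x 0.41 y 6.59 z 0.51 twist 0.001
```

View pics/s11.png

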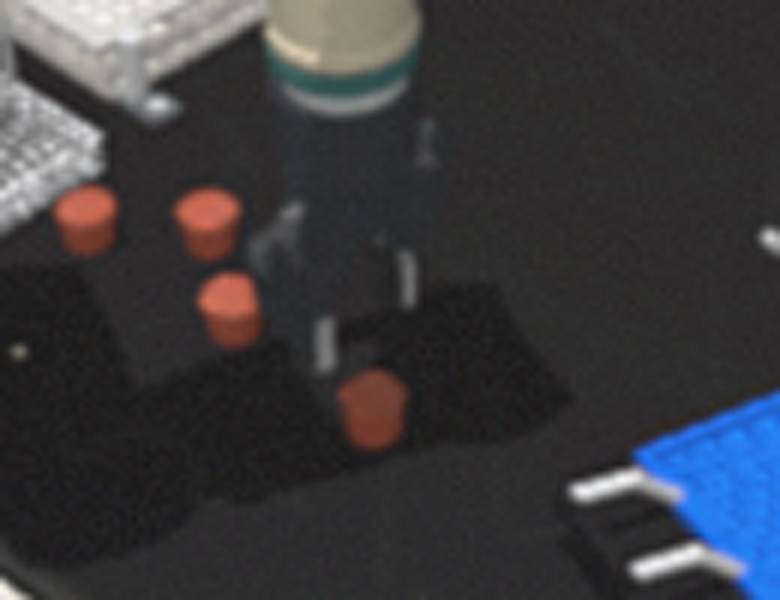

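```bash
python3 -m pendant '[{"x":0.2,"y":2,"z":0.3,"twist":0,"gripper":5.5},{"x":0.2,"y":4,"z":0.3,"twist":0,"gripper":5.5},{"x":0.2,"y":6,"z":0.3,"twist":0,"gripper":5.5},{"x":0.2,"y":6,"z":0.3,"twist":0,"gripper":5.5},{"x":0.2,"y":6,"z":0.3,"twist":0,"gripper":5.5}]'; python3 - <<'E'
from h import *
go((.4115,-.1143,.005),0)
E
```

```text
clock: 15.68
eef_pos: [0.4101, -0.1136, 0.0117]
tcp_rot: [0.5, -0.5, 0.501, -0.5]
contact_force: [0.6, 0.0, -0.5]
width: 0.0553
at [ 0.4101 -0.1136  0.0117] yaw -0.09 w 0.0553 t 15.68 F [ 0.6  0.  -0.5] q [-0.43  0.31  2.13 -0.    0.7  -0.43]
x 0.07 y 0.67 z 0.14 twist -0.001
```

```bash
python3 -m pendant '[{"x":0,"y":0.6,"z":0.1,"twist":0,"gripper":5.5},{"x":0,"y":0.7,"z":0.1,"twist":0,"gripper":4},{"x":0,"y":0.7,"z":0.1,"twist":0,"gripper":2},{"x":0,"y":0.7,"z":0.1,"twist":0,"gripper":2},{"x":0,"y":0.7,"z":0.1,"twist":0,"gripper":2},{"x":0,"y":0.7,"z":0.1,"twist":0,"gripper":2},{"x":0,"y":-2,"z":0.1,"twist":0,"gripper":2},{"x":0,"y":-5,"z":0.1,"twist":0,"gripper":2},{"x":0,"y":-8,"z":0.1,"twist":0,"gripper":2},{"x":0,"y":-11,"z":0.1,"twist":0,"gripper":2},{"x":0,"y":-11,"z":0.1,"twist":0,"gripper":2},{"x":0,"y":-11,"z":0.1,"twist":0,"gripper":2}]'; python3 - <<'E'
from h import *
s=snap("scene");crop(s,190,130,320,270,5,"s12");
go((.395,.195,.12),0)
E
```

```text
clock: 16.68
eef_pos: [0.4115, -0.1127, 0.123]
tcp_rot: [0.499, -0.498, 0.502, -0.501]
contact_force: [0.1, 0.4, -0.3]
width: 0.0332
at [ 0.4103 -0.1122  0.1216] yaw 0.01 w 0.0332 t 16.73 F [-0.5  0.1 -0. ] q [-0.43  0.15  1.98  0.    1.01 -0.43]
x -30.72 y 0.15 z -1.52 twist 0.000
```

View pics/s12.png

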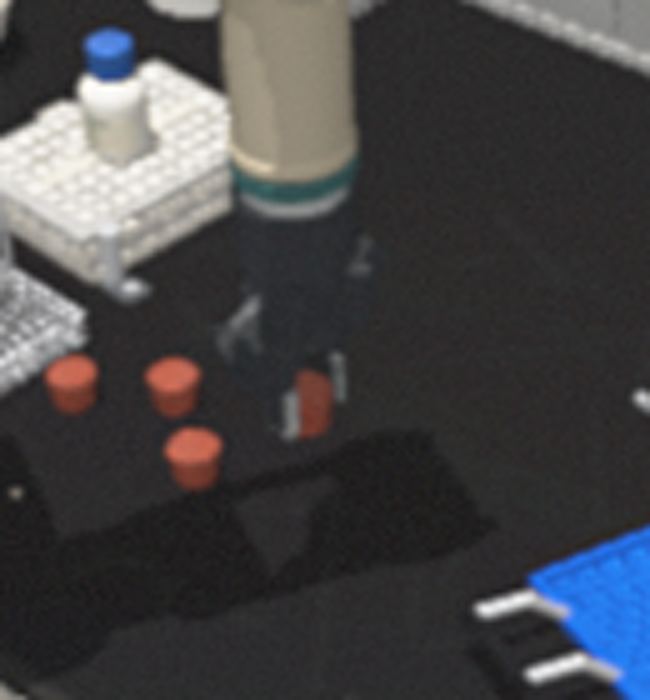

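```bash
python3 -m pendant '[{"x":-2,"y":-1,"z":0,"twist":0,"gripper":2},{"x":-5,"y":-2,"z":-0.2,"twist":0,"gripper":2},{"x":-8,"y":-2.5,"z":-0.4,"twist":0,"gripper":2},{"x":-12,"y":-2.5,"z":-0.6,"twist":0,"gripper":2},{"x":-16,"y":-2.5,"z":-0.8,"twist":0,"gripper":2},{"x":-20,"y":-2.5,"z":-1,"twist":0,"gripper":2},{"x":-24,"y":-2.5,"z":-1.2,"twist":0,"gripper":2},{"x":-28,"y":-2.5,"z":-1.4,"twist":0,"gripper":2},{"x":-32,"y":-2.5,"z":-1.5,"twist":0,"gripper":2},{"x":-36,"y":-2.5,"z":-1.5,"twist":0,"gripper":2},{"x":-39,"y":-2.5,"z":-1.5,"twist":0,"gripper":2},{"x":-41,"y":-2.5,"z":-1.5,"twist":0,"gripper":2},{"x":-42,"y":-2.5,"z":-1.5,"twist":0,"gripper":2},{"x":-42,"y":-2.5,"z":-1.5,"twist":0,"gripper":2},{"x":-42,"y":-2.5,"z":-1.5,"twist":0,"gripper":2}]'; python3 - <<'E'
from h import *
go((.396,.309,.03),0)
s=snap("scene");crop(s,130,100,260,240,5,"s13");
E
```

```text
clock: 17.98
eef_pos: [0.3945, 0.3067, 0.145]
tcp_rot: [0.501, -0.5, 0.5, -0.499]
contact_force: [-1.4, -0.3, -0.4]
width: 0.0329
at [0.3945 0.3067 0.145 ] yaw 0.05 w 0.0329 t 17.98 F [-1.4 -0.3 -0.4] q [ 0.52  0.23  1.8  -0.    1.12  0.52]
x -0.25 y 11.50 z 0.18 twist 0.001
```

View pics/s13.png

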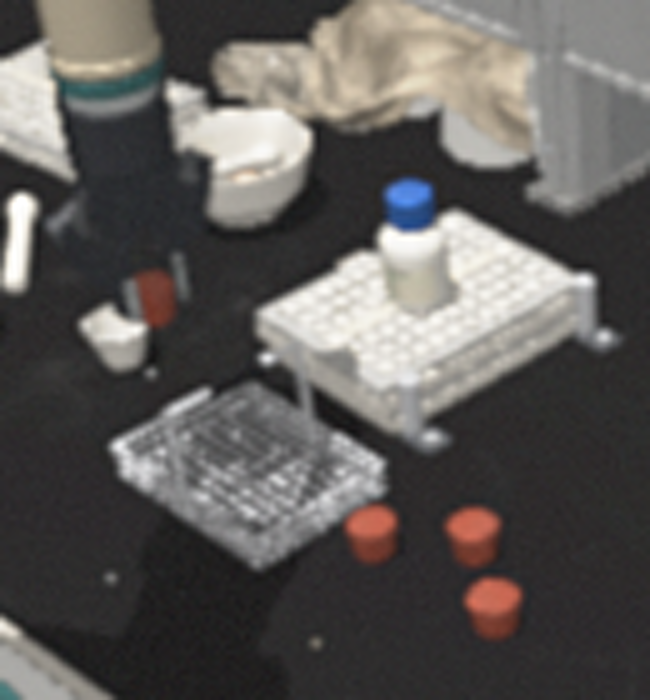

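```bash
python3 -m pendant '[{"x":-0.2,"y":3,"z":0.2,"twist":0,"gripper":2},{"x":-0.2,"y":6,"z":0.2,"twist":0,"gripper":2},{"x":-0.2,"y":9,"z":0.2,"twist":0,"gripper":2},{"x":-0.2,"y":11,"z":0.2,"twist":0,"gripper":2},{"x":-0.2,"y":12,"z":0.2,"twist":0,"gripper":2},{"x":-0.2,"y":12,"z":0.2,"twist":0,"gripper":2},{"x":-0.2,"y":12,"z":0.2,"twist":0,"gripper":2},{"x":-0.2,"y":12,"z":0.2,"twist":0,"gripper":4},{"x":-0.2,"y":12,"z":0.2,"twist":0,"gripper":4.2},{"x":-0.2,"y":12,"z":0.2,"twist":0,"gripper":4.2},{"x":-0.2,"y":12,"z":0.2,"twist":0,"gripper":4.2},{"x":-0.2,"y":9,"z":0.2,"twist":0,"gripper":4.2},{"x":-0.2,"y":5,"z":0.2,"twist":0,"gripper":4.2},{"x":-0.2,"y":1,"z":0.2,"twist":0,"gripper":4.2},{"x":-0.2,"y":0,"z":0.2,"twist":0,"gripper":5.5},{"x":-0.2,"y":0,"z":0.2,"twist":0,"gripper":5.5}]'; python3 - <<'E'
from h import *
go((.42,.0015,.06),0)
s=snap("scene");crop(s,130,130,260,230,6,"s14");t=snap("top");crop(t,130,170,280,250,5,"t14")
E
```

```text
clock: 19.37
eef_pos: [0.3998, 0.3113, 0.1505]
tcp_rot: [-0.497, 0.499, -0.501, 0.503]
contact_force: [0.3, 0.0, -0.3]
width: 0.0551
at [0.3998 0.3113 0.1505] yaw 0.02 w 0.0551 t 19.37 F [ 0.3  0.  -0.3] q [0.52 0.23 1.78 0.   1.12 0.52]
x 31.02 y 8.92 z 1.93 twist 0.000
```

View pics/s14.png

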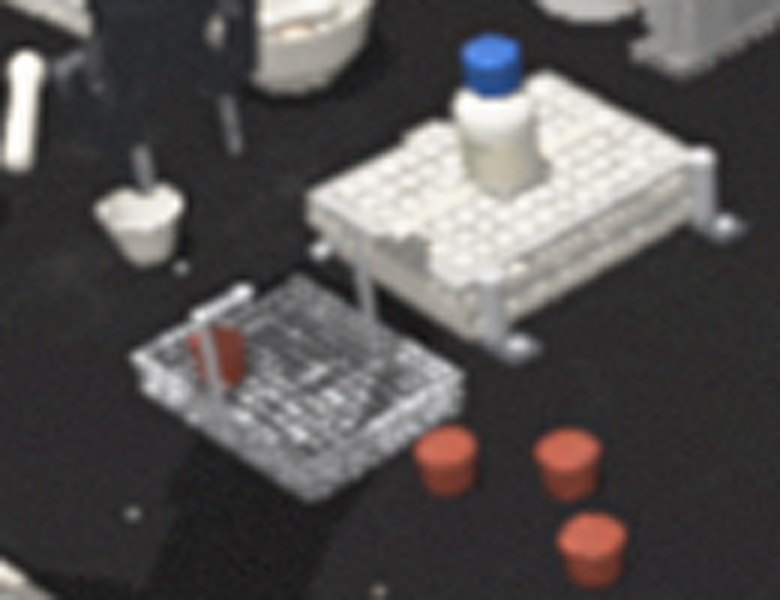

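View pics/t14.png

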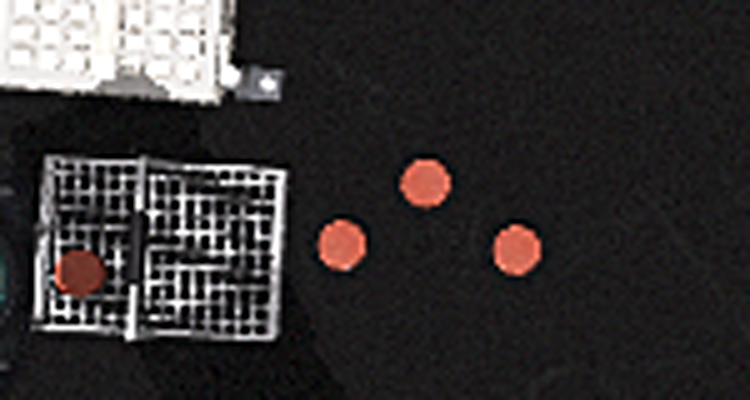

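```bash
python3 -m pendant '[{"x":4,"y":0,"z":0.5,"twist":0,"gripper":5.5},{"x":8,"y":0,"z":1,"twist":0,"gripper":5.5},{"x":12,"y":0,"z":1.2,"twist":0,"gripper":5.5},{"x":16,"y":0,"z":1.5,"twist":0,"gripper":5.5},{"x":20,"y":1,"z":1.8,"twist":0,"gripper":5.5},{"x":24,"y":4,"z":2,"twist":0,"gripper":5.5},{"x":28,"y":7,"z":2.2,"twist":0,"gripper":5.5},{"x":31,"y":9,"z":2.2,"twist":0,"gripper":5.5},{"x":31,"y":9,"z":2.2,"twist":0,"gripper":5.5},{"x":31,"y":9,"z":2.2,"twist":0,"gripper":5.5},{"x":31,"y":9,"z":2.2,"twist":0,"gripper":5.5}]'; python3 - <<'E'
from h import *
go((.4203,.0018,.005),0)
E
```

```text
clock: 20.38
eef_pos: [0.4182, -0.0, 0.0551]
tcp_rot: [-0.5, 0.502, -0.499, 0.499]
contact_force: [-0.3, -0.5, 0.2]
width: 0.0551
at [ 0.4182 -0.      0.0551] yaw -0.11 w 0.0551 t 20.38 F [-0.3 -0.5  0.2] q [-0.17  0.23  2.08  0.    0.83 -0.17]
x -0.18 y 5.01 z 0.23 twist -0.002
```

```bash
python3 -m pendant '[{"x":-0.2,"y":1.5,"z":0.2,"twist":0,"gripper":5.5},{"x":-0.2,"y":3,"z":0.2,"twist":0,"gripper":5.5},{"x":-0.2,"y":4.3,"z":0.2,"twist":0,"gripper":5.5},{"x":-0.2,"y":5,"z":0.2,"twist":0,"gripper":5.5},{"x":-0.2,"y":5,"z":0.2,"twist":0,"gripper":5.5},{"x":-0.2,"y":5,"z":0.2,"twist":0,"gripper":4},{"x":-0.2,"y":5,"z":0.2,"twist":0,"gripper":2},{"x":-0.2,"y":5,"z":0.2,"twist":0,"gripper":2},{"x":-0.2,"y":5,"z":0.2,"twist":0,"gripper":2},{"x":-0.2,"y":5,"z":0.2,"twist":0,"gripper":2},{"x":-0.2,"y":3,"z":0.2,"twist":0,"gripper":2},{"x":-0.2,"y":0,"z":0.2,"twist":0,"gripper":2},{"x":-0.2,"y":-3,"z":0.2,"twist":0,"gripper":2},{"x":-0.2,"y":-6,"z":0.2,"twist":0,"gripper":2},{"x":-0.2,"y":-6,"z":0.2,"twist":0,"gripper":2},{"x":-0.2,"y":-6,"z":0.2,"twist":0,"gripper":2}]'; python3 - <<'E'
from h import *
go((.395,.193,.115),0)
E
```

```text
clock: 21.72
eef_pos: [0.4228, 0.0014, 0.1182]
tcp_rot: [0.499, -0.498, 0.502, -0.501]
contact_force: [-0.4, 0.3, -0.1]
width: 0.0331
at [0.4228 0.0014 0.1182] yaw -0.0 w 0.0331 t 21.72 F [-0.4  0.3 -0.1] q [-0.16  0.15  1.99 -0.    1.   -0.16]
x -19.16 y 0.28 z -2.78 twist -0.000
```

```bash
python3 -m pendant '[{"x":-2,"y":0,"z":-0.3,"twist":0,"gripper":2},{"x":-5,"y":0,"z":-0.6,"twist":0,"gripper":2},{"x":-9,"y":0,"z":-1.2,"twist":0,"gripper":2},{"x":-13,"y":0,"z":-2,"twist":0,"gripper":2},{"x":-16.5,"y":0,"z":-2.5,"twist":0,"gripper":2},{"x":-19.1,"y":0,"z":-2.5,"twist":0,"gripper":2},{"x":-19.1,"y":0,"z":-2.5,"twist":0,"gripper":2},{"x":-19.1,"y":0,"z":-2.5,"twist":0,"gripper":2},{"x":-19.1,"y":0,"z":-2.5,"twist":0,"gripper":2}]'; python3 - <<'E'
from h import *
go((.396,.193,.025),0)
E
```

```text
clock: 22.47
eef_pos: [0.3954, 0.192, 0.1152]
tcp_rot: [0.501, -0.5, 0.5, -0.499]
contact_force: [0.4, -0.6, -0.6]
width: 0.033
at [0.3954 0.192  0.1152] yaw 0.04 w 0.033 t 22.47 F [ 0.4 -0.6 -0.6] q [ 0.29  0.18  1.96 -0.    1.01  0.29]
x -0.11 y 9.02 z 0.08 twist 0.001
```

```bash
python3 -m pendant '[{"x":0,"y":3,"z":0.1,"twist":0,"gripper":2},{"x":0,"y":6,"z":0.1,"twist":0,"gripper":2},{"x":0,"y":8,"z":0.1,"twist":0,"gripper":2},{"x":0,"y":9,"z":0.1,"twist":0,"gripper":2},{"x":0,"y":9,"z":0.1,"twist":0,"gripper":2},{"x":0,"y":9,"z":0.1,"twist":0,"gripper":2},{"x":0,"y":9,"z":0.1,"twist":0,"gripper":4},{"x":0,"y":9,"z":0.1,"twist":0,"gripper":4.2},{"x":0,"y":9,"z":0.1,"twist":0,"gripper":4.2},{"x":0,"y":9,"z":0.1,"twist":0,"gripper":4.2},{"x":0,"y":6,"z":0.1,"twist":0,"gripper":4.2},{"x":0,"y":2,"z":0.1,"twist":0,"gripper":4.2},{"x":0,"y":0,"z":0.1,"twist":0,"gripper":5.5},{"x":6,"y":0,"z":3,"twist":0,"gripper":5.5},{"x":10,"y":0,"z":5,"twist":0,"gripper":5.5},{"x":12.5,"y":0,"z":7,"twist":0,"gripper":5.5},{"x":12.5,"y":3,"z":7,"twist":0,"gripper":5.5},{"x":12.5,"y":5,"z":7,"twist":0,"gripper":5.5},{"x":12.5,"y":5,"z":7,"twist":0,"gripper":5.5},{"x":12.5,"y":5,"z":7,"twist":0,"gripper":5.5}]'; python3 - <<'E'
from h import *
t=snap("top");crop(t,130,170,280,250,5,"t15")
hsv=cv2.cvtColor(t,cv2.COLOR_BGR2HSV)
m=cv2.inRange(hsv,(0,90,60),(12,255,255));m[:180]=0;m[:,:110]=0;m[:,290:]=0;m[250:]=0
for c in cv2.findContours(m,0,1)[0]:
    M=cv2.moments(c)
    if M["m00"]>5:
        u,v=M["m10"]/M["m00"],M["m01"]/M["m00"];print(M["m00"],cast("top",(u,v),.022).round(4))
go((.467,.0677,.005),0)
E
```

```text
clock: 24.13
eef_pos: [0.4652, 0.0676, 0.0658]
tcp_rot: [-0.501, 0.501, -0.499, 0.499]
contact_force: [-0.1, -0.4, -0.1]
width: 0.055
5.5 [0.4021 0.2028 0.022 ]
64.5 [0.3985 0.3067 0.022 ]
52.5 [0.4194 0.1257 0.022 ]
at [0.4661 0.068  0.0667] yaw 0.02 w 0.0548 t 24.18 F [ 0.5 -0.2 -0.2] q [-0.    0.28  1.96  0.    0.9  -0.  ]
x 0.03 y 6.17 z 0.09 twist 0.000
```

View pics/t15.png

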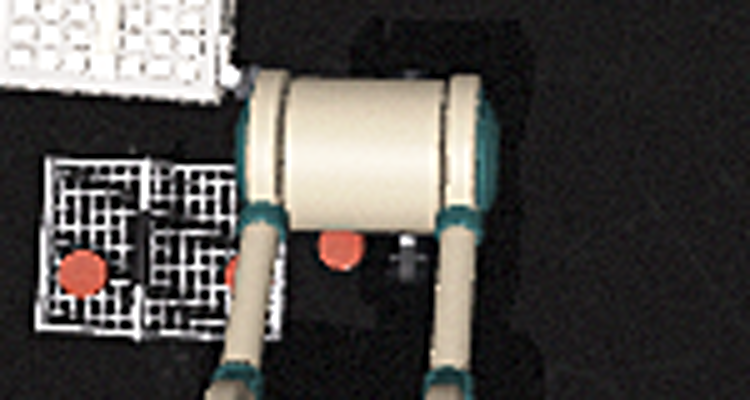

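```bash
python3 -m pendant '[{"x":0,"y":2,"z":0.1,"twist":0,"gripper":5.5},{"x":0,"y":4,"z":0.1,"twist":0,"gripper":5.5},{"x":0,"y":5.5,"z":0.1,"twist":0,"gripper":5.5},{"x":0,"y":6.1,"z":0.1,"twist":0,"gripper":5.5},{"x":0,"y":6.1,"z":0.1,"twist":0,"gripper":5.5},{"x":0,"y":6.1,"z":0.1,"twist":0,"gripper":4},{"x":0,"y":6.1,"z":0.1,"twist":0,"gripper":2},{"x":0,"y":6.1,"z":0.1,"twist":0,"gripper":2},{"x":0,"y":6.1,"z":0.1,"twist":0,"gripper":2},{"x":0,"y":6.1,"z":0.1,"twist":0,"gripper":2},{"x":0,"y":4,"z":0.1,"twist":0,"gripper":2},{"x":0,"y":1,"z":0.1,"twist":0,"gripper":2},{"x":0,"y":-3,"z":0.1,"twist":0,"gripper":2},{"x":0,"y":-7,"z":0.1,"twist":0,"gripper":2},{"x":0,"y":-7.5,"z":0.1,"twist":0,"gripper":2},{"x":0,"y":-7.5,"z":0.1,"twist":0,"gripper":2}]'; python3 - <<'E'
from h import *
go((.443,.308,.14),0)
s=snap("scene");crop(s,130,130,260,230,6,"s16")
E
```

```text
clock: 25.52
eef_pos: [0.47, 0.0677, 0.145]
tcp_rot: [-0.498, 0.498, -0.502, 0.502]
contact_force: [0.2, 0.1, 0.1]
width: 0.0331
at [0.47   0.0677 0.145 ] yaw 0.01 w 0.0331 t 25.52 F [0.2 0.1 0.1] q [-0.    0.19  1.85  0.    1.09 -0.  ]
x -24.03 y 0.48 z -2.70 twist 0.000
```

View pics/s16.png

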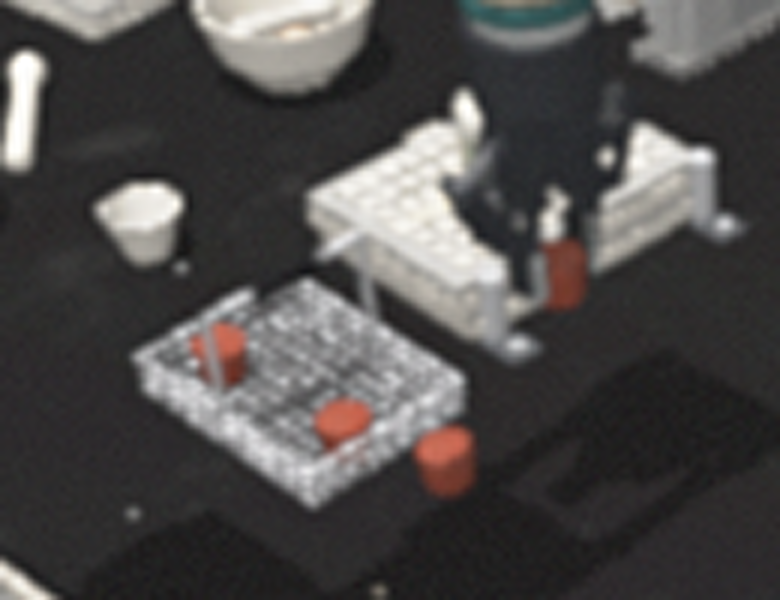

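```bash
python3 -m pendant '[{"x":-2,"y":0.3,"z":-0.5,"twist":0,"gripper":2},{"x":-5,"y":0.3,"z":-1,"twist":0,"gripper":2},{"x":-9,"y":0.3,"z":-1.5,"twist":0,"gripper":2},{"x":-13,"y":0.3,"z":-2,"twist":0,"gripper":2},{"x":-17,"y":0.3,"z":-2.2,"twist":0,"gripper":2},{"x":-21,"y":0.3,"z":-2.2,"twist":0,"gripper":2},{"x":-23.5,"y":0.3,"z":-2.2,"twist":0,"gripper":2},{"x":-24,"y":0.3,"z":-2.2,"twist":0,"gripper":2},{"x":-24,"y":0.3,"z":-2.2,"twist":0,"gripper":2},{"x":-24,"y":0.3,"z":-2.2,"twist":0,"gripper":2}]'; python3 - <<'E'
from h import *
go((.446,.308,.034),0)
E
```

```text
clock: 26.4
eef_pos: [0.4441, 0.3066, 0.1366]
tcp_rot: [0.502, -0.5, 0.5, -0.499]
contact_force: [0.3, -0.6, -0.7]
width: 0.033
at [0.4441 0.3066 0.1366] yaw 0.05 w 0.033 t 26.4 F [ 0.3 -0.6 -0.7] q [ 0.48  0.3   1.73 -0.    1.12  0.48]
x -0.17 y 10.26 z 0.22 twist 0.001
```

```bash
python3 -m pendant '[{"x":-0.1,"y":3,"z":0.1,"twist":0,"gripper":2},{"x":-0.1,"y":6,"z":0.1,"twist":0,"gripper":2},{"x":-0.1,"y":9,"z":0.1,"twist":0,"gripper":2},{"x":-0.1,"y":10.2,"z":0.1,"twist":0,"gripper":2},{"x":-0.1,"y":10.2,"z":0.1,"twist":0,"gripper":2},{"x":-0.1,"y":10.2,"z":0.1,"twist":0,"gripper":2},{"x":-0.1,"y":10.2,"z":0.1,"twist":0,"gripper":4.5},{"x":-0.1,"y":10.2,"z":0.1,"twist":0,"gripper":5},{"x":-0.1,"y":10.2,"z":0.1,"twist":0,"gripper":5},{"x":-0.1,"y":8,"z":0.1,"twist":0,"gripper":5},{"x":-0.1,"y":4,"z":0.1,"twist":0,"gripper":5},{"x":-0.1,"y":0,"z":0.1,"twist":0,"gripper":5.5},{"x":4,"y":0,"z":0,"twist":0,"gripper":5.5},{"x":8,"y":0,"z":-0.5,"twist":0,"gripper":5.5},{"x":12,"y":0,"z":-1,"twist":0,"gripper":5.5},{"x":16,"y":3,"z":-2,"twist":0,"gripper":5.5},{"x":18,"y":6,"z":-2.3,"twist":0,"gripper":5.5},{"x":18,"y":7,"z":-2.3,"twist":0,"gripper":5.5},{"x":18,"y":7,"z":-2.3,"twist":0,"gripper":5.5},{"x":18,"y":7,"z":-2.3,"twist":0,"gripper":5.5}]'; python3 - <<'E'
from h import *
go((.4217,.1256,.005),0)
s=snap("scene");crop(s,130,130,260,230,6,"s17");t=snap("top");crop(t,110,150,280,250,4,"t17")
E
```

```text
clock: 28.07
eef_pos: [0.4228, 0.1276, 0.0689]
tcp_rot: [0.499, -0.5, 0.5, -0.5]
contact_force: [0.2, 0.1, 0.9]
width: 0.055
at [0.4228 0.1276 0.0689] yaw -0.06 w 0.055 t 28.07 F [0.2 0.1 0.9] q [0.14 0.24 2.02 0.   0.88 0.14]
x 0.21 y 6.39 z -0.12 twist -0.001
```

View pics/s17.png

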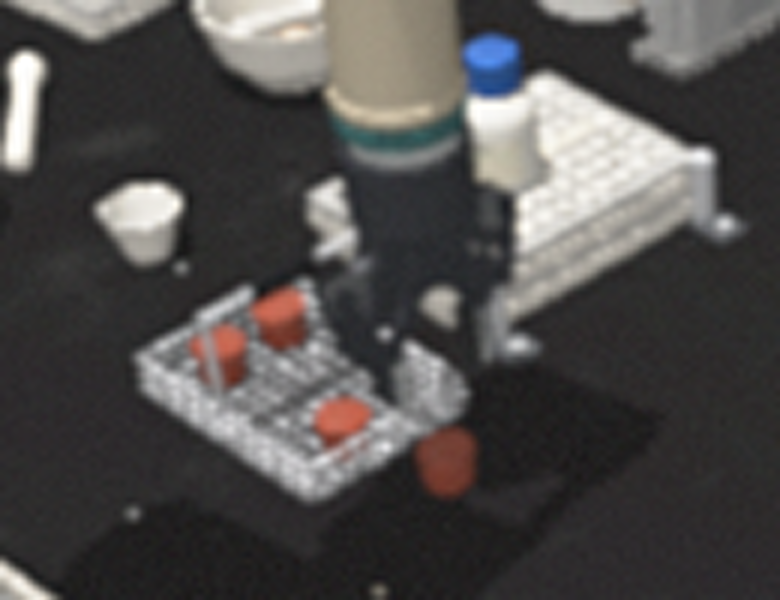

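View pics/t17.png

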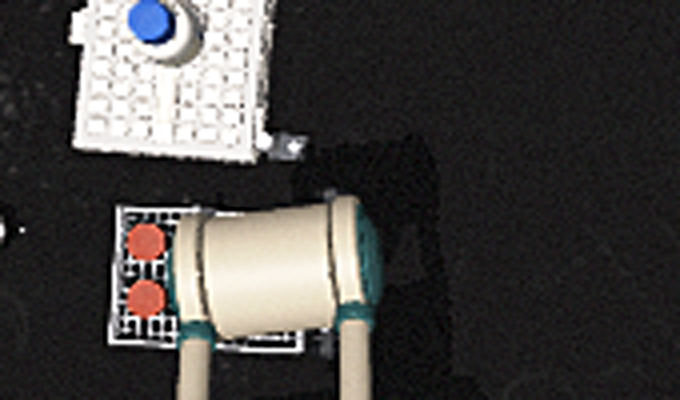

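```bash
python3 -m pendant '[{"x":0.2,"y":2,"z":-0.1,"twist":0,"gripper":5.5},{"x":0.2,"y":4,"z":-0.1,"twist":0,"gripper":5.5},{"x":0.2,"y":5.7,"z":-0.1,"twist":0,"gripper":5.5},{"x":0.2,"y":6.3,"z":-0.1,"twist":0,"gripper":5.5},{"x":0.2,"y":6.3,"z":-0.1,"twist":0,"gripper":5.5},{"x":0.2,"y":6.3,"z":-0.1,"twist":0,"gripper":4},{"x":0.2,"y":6.3,"z":-0.1,"twist":0,"gripper":2},{"x":0.2,"y":6.3,"z":-0.1,"twist":0,"gripper":2},{"x":0.2,"y":6.3,"z":-0.1,"twist":0,"gripper":2},{"x":0.2,"y":6.3,"z":-0.1,"twist":0,"gripper":2},{"x":0.2,"y":4,"z":-0.1,"twist":0,"gripper":2},{"x":0.2,"y":1,"z":-0.1,"twist":0,"gripper":2},{"x":0.2,"y":-3,"z":-0.1,"twist":0,"gripper":2},{"x":0.2,"y":-4,"z":-0.1,"twist":0,"gripper":2},{"x":0.2,"y":-4,"z":-0.1,"twist":0,"gripper":2}]'; python3 - <<'E'
from h import *
go((.446,.191,.115),0)
E
```

```text
clock: 29.42
eef_pos: [0.4244, 0.1261, 0.1121]
tcp_rot: [-0.497, 0.498, -0.502, 0.503]
contact_force: [-0.2, 0.1, -0.9]
width: 0.0329
at [0.4244 0.1261 0.1121] yaw 0.01 w 0.0329 t 29.42 F [-0.2  0.1 -0.9] q [ 0.13  0.18  1.96 -0.    0.99  0.13]
x -6.49 y -0.26 z 2.17 twist 0.000
```

```bash
python3 -m pendant '[{"x":-2,"y":0,"z":1,"twist":0,"gripper":2},{"x":-5,"y":0,"z":2,"twist":0,"gripper":2},{"x":-6.5,"y":0,"z":2.4,"twist":0,"gripper":2},{"x":-6.5,"y":0,"z":2.4,"twist":0,"gripper":2},{"x":-6.5,"y":0,"z":2.4,"twist":0,"gripper":2},{"x":-6.5,"y":0,"z":2.4,"twist":0,"gripper":2}]'; python3 - <<'E'
from h import *
go((.446,.191,.034),0)
E
```

```text
clock: 29.92
eef_pos: [0.444, 0.1899, 0.1073]
tcp_rot: [0.501, -0.5, 0.5, -0.499]
contact_force: [0.5, 0.8, 0.0]
width: 0.0333
at [0.444  0.1899 0.1073] yaw 0.02 w 0.0333 t 29.92 F [0.5 0.8 0. ] q [ 0.26  0.25  1.88 -0.    1.01  0.26]
x -0.12 y 7.33 z 0.22 twist 0.000
```

```bash
python3 -m pendant '[{"x":-0.1,"y":3,"z":0.1,"twist":0,"gripper":2},{"x":-0.1,"y":6,"z":0.1,"twist":0,"gripper":2},{"x":-0.1,"y":7.3,"z":0.1,"twist":0,"gripper":2},{"x":-0.1,"y":7.3,"z":0.1,"twist":0,"gripper":2},{"x":-0.1,"y":7.3,"z":0.1,"twist":0,"gripper":2},{"x":-0.1,"y":7.3,"z":0.1,"twist":0,"gripper":4.5},{"x":-0.1,"y":7.3,"z":0.1,"twist":0,"gripper":5},{"x":-0.1,"y":7.3,"z":0.1,"twist":0,"gripper":5},{"x":-0.1,"y":4,"z":0.1,"twist":0,"gripper":5},{"x":-0.1,"y":0,"z":0.1,"twist":0,"gripper":5},{"x":0,"y":-4,"z":0,"twist":0,"gripper":5},{"x":4,"y":-7,"z":0,"twist":-0.1,"gripper":5},{"x":8,"y":-8,"z":0,"twist":-0.2,"gripper":5},{"x":12,"y":-8,"z":0,"twist":-0.3,"gripper":5},{"x":16,"y":-8,"z":0,"twist":-0.4,"gripper":5},{"x":18,"y":-8,"z":0,"twist":-0.5,"gripper":5},{"x":18,"y":-8,"z":0,"twist":-0.5,"gripper":5}]'; python3 - <<'E'
from h import *
go((.4166,.252,.2),88)
s=snap("scene");crop(s,130,130,260,230,6,"s18");t=snap("top");crop(t,120,160,240,250,6,"t18");cv2.imwrite("pics/t18f.png",t);cv2.imwrite("pics/s18f.png",s)
E
```

```text
clock: 31.33
eef_pos: [0.4458, 0.0059, 0.1895]
tcp_rot: [0.609, -0.36, 0.363, -0.607]
contact_force: [0.8, -0.7, -0.4]
width: 0.0497
at [0.4458 0.0059 0.1895] yaw 28.59 w 0.0497 t 31.33 F [ 0.8 -0.7 -0.4] q [-0.14  0.11  1.83 -0.    1.2  -0.64]
x -23.00 y -1.14 z 9.22 twist -1.037
```

View pics/s18.png

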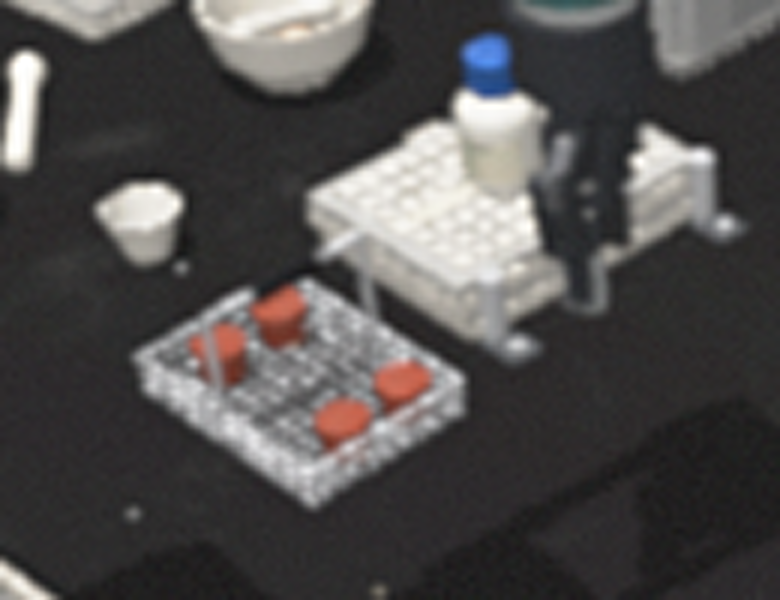

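View pics/t18.png

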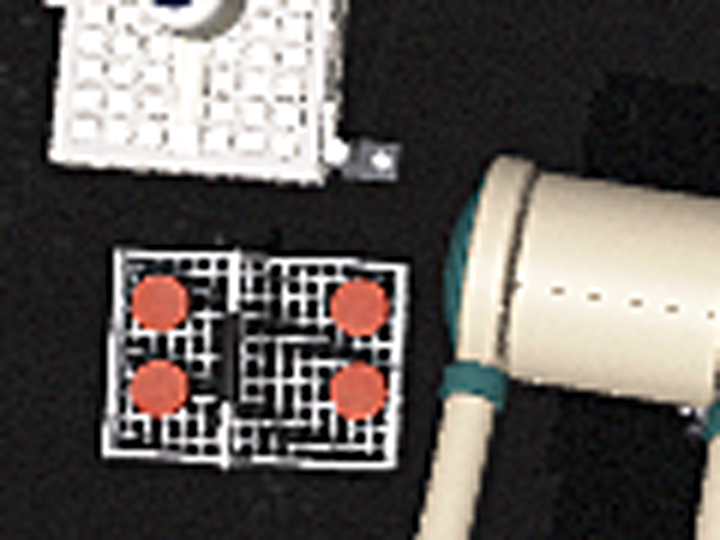

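View pics/s18f.png

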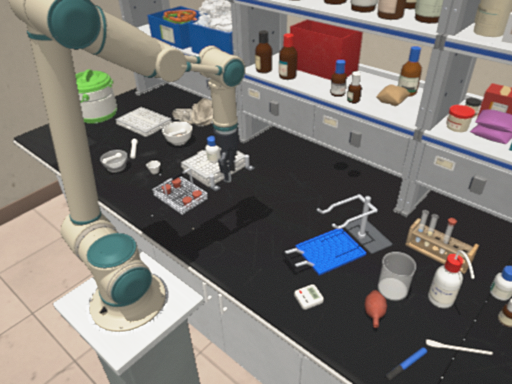

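```bash
python3 - <<'E'
from h import *
t=cv2.imread("pics/t18f.png");crop(t,290,125,380,225,6,"t18b");s=cv2.imread("pics/s18f.png");crop(s,280,180,400,280,6,"s18b")
a=lambda x,y:(x/6+120-.4,y/6+160-.4)
for q,z in [((237,252),.095),((226,465),.095),((234,315),.1),((227,405),.1),((118,251),.026),((408,266),.026),((396,465),.026),((106,456),.026)]:print(q,cast("top",a(*q),z).round(4))
hsv=cv2.cvtColor(t,cv2.COLOR_BGR2HSV);m=cv2.inRange(hsv,(100,130,50),(130,255,255));m[:150]=0;m[230:]=0;m[:,:290]=0;m[:,370:]=0
c=cv2.findContours(m,0,1)[0];c=np.vstack([k for k in c if cv2.contourArea(k)>5]);R=cv2.minAreaRect(c);print(R)
B=np.array([cast("top",q,.008) for q in cv2.boxPoints(R)]);print(B.round(4),B.mean(0).round(4))
E
```

```text
(237, 252) [0.4763 0.2487 0.095 ]
(226, 465) [0.3574 0.2512 0.095 ]
(234, 315) [0.4409 0.2483 0.1   ]
(227, 405) [0.3908 0.2506 0.1   ]
(118, 251) [0.4785 0.3328 0.026 ]
(408, 266) [0.4727 0.1625 0.026 ]
(396, 465) [0.3559 0.1664 0.026 ]
(106, 456) [0.3583 0.3358 0.026 ]
((326.944091796875, 188.27352905273438), (38.792972564697266, 48.97998809814453), 22.166345596313477)
[[ 0.4816 -0.2372  0.008 ]
 [ 0.6472 -0.3027  0.008 ]
 [ 0.5964 -0.4334  0.008 ]
 [ 0.4313 -0.367   0.008 ]] [ 0.5391 -0.3351  0.008 ]
```

View pics/t18b.png

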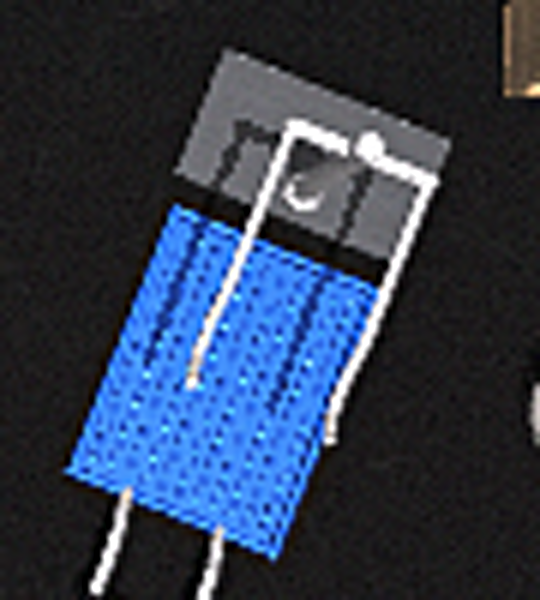

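View pics/s18b.png

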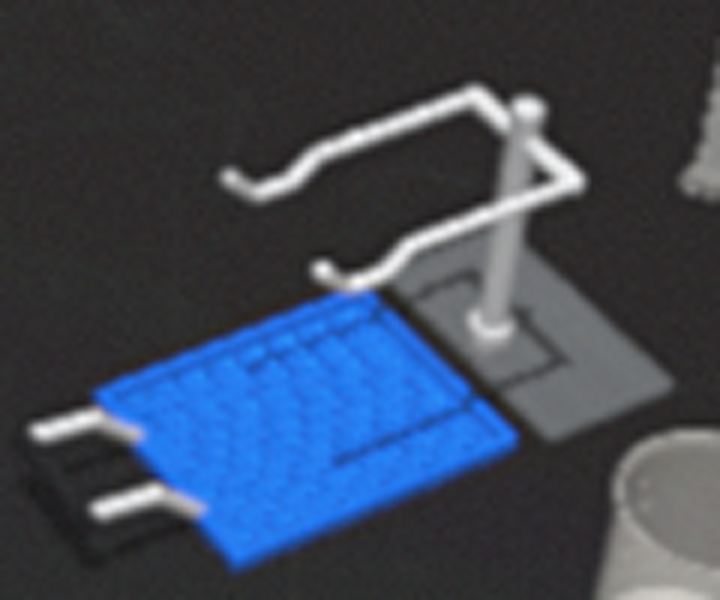

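```bash
python3 - <<'E'
from h import *
b=lambda x,y:(x/6+290-.4,y/6+125-.4)
f1=cast("top",b(176,174),.005);f2=cast("top",b(382,262),.005);k1=cast("top",b(226,50),.005);k2=cast("top",b(450,143),.005)
print(f1,f2,k1,k2,np.linalg.norm(f1-f2),np.linalg.norm(f1-k1))
for p,q in((f1,f2),(k1,k2)):
    d=q-p;print("hook ang",np.degrees(np.arctan2(d[1],d[0]))-90+360)
d=f1-k1;print(np.degrees(np.arctan2(d[1],d[0])));d=f2-k2;print(np.degrees(np.arctan2(d[1],d[0])))
t1=cast("top",b(192,384),.16);t2=cast("top",b(330,440),.16);c1=cast("top",b(290,126),.15);c2=cast("top",b(434,180),.15);post=cast("top",b(370,145),.17)
print(t1,t2,c1,c2,post)
h=np.radians(158.5);u=np.array([np.cos(h),np.sin(h),0])
for n,p in(("tips",(t1+t2)/2-.031*u),("corner",(c1+c2)/2+.125*u),("front",(f1+f2)/2+.107*u),("back",(k1+k2)/2+.193*u),("post",post+.125*u)):print(n,p.round(4))
go((.4162,.2495,.2),88.6)
E
```

```text
[ 0.66482665 -0.30569724  0.005     ] [ 0.61363766 -0.43100696  0.005     ] [ 0.74137676 -0.33563564  0.005     ] [ 0.68710361 -0.47232812  0.005     ] 0.1353618860344563 0.08219627069053684
hook ang 157.7799947531917
hook ang 158.34466648609845
158.6397605280763
150.64428504589327
[ 0.5249167  -0.28618762  0.16      ] [ 0.49608674 -0.36080003  0.16      ] [ 0.66800425 -0.3408801   0.15      ] [ 0.63984037 -0.41986733  0.15      ] [ 0.65476051 -0.37940316  0.17      ]
tips [ 0.5393 -0.3349  0.16  ]
corner [ 0.5376 -0.3346  0.15  ]
front [ 0.5397 -0.3291  0.005 ]
back [ 0.5347 -0.3332  0.005 ]
post [ 0.5385 -0.3336  0.17  ]
at [0.4455 0.0099 0.1891] yaw 28.41 w 0.0501 t 31.43 F [ 0.3 -0.8 -0. ] q [-0.13  0.11  1.83  0.    1.2  -0.63]
x -22.47 y -1.09 z 8.83 twist -1.050
```

```bash
python3 -m pendant '[{"x":-3,"y":-1,"z":1.2,"twist":-0.1,"gripper":5},{"x":-6,"y":-1,"z":2.4,"twist":-0.2,"gripper":5},{"x":-9,"y":-1,"z":3.6,"twist":-0.3,"gripper":5},{"x":-12,"y":-1,"z":4.8,"twist":-0.4,"gripper":5},{"x":-15,"y":-1,"z":6,"twist":-0.52,"gripper":5},{"x":-18,"y":-1,"z":7.2,"twist":-0.64,"gripper":5},{"x":-21,"y":-1,"z":8.3,"twist":-0.76,"gripper":5},{"x":-22.5,"y":-1,"z":8.8,"twist":-0.88,"gripper":5},{"x":-22.5,"y":-1,"z":8.8,"twist":-1,"gripper":5},{"x":-22.5,"y":-1,"z":8.8,"twist":-1.05,"gripper":5},{"x":-22.5,"y":-1,"z":8.8,"twist":-1.05,"gripper":5},{"x":-22.5,"y":-1,"z":8.8,"twist":-1.05,"gripper":5},{"x":-22.5,"y":-1,"z":8.8,"twist":-1.05,"gripper":5}]'; python3 - <<'E'
from h import *
go((.4162,.2495,.076),88.6)
E
```

```text
clock: 32.52
eef_pos: [0.4143, 0.2509, 0.1984]
tcp_rot: [-0.707, 0.008, -0.008, 0.707]
contact_force: [0.2, -0.4, -0.1]
width: 0.0498
at [0.4143 0.2509 0.1984] yaw 88.77 w 0.0498 t 32.52 F [ 0.2 -0.4 -0.1] q [ 0.4   0.16  1.74  0.    1.24 -1.15]
x 0.20 y 12.24 z -0.14 twist 0.003
```

```bash
python3 -m pendant '[{"x":0.2,"y":2,"z":0,"twist":0,"gripper":5},{"x":0.2,"y":5,"z":0,"twist":0,"gripper":5},{"x":0.2,"y":8,"z":-0.1,"twist":0,"gripper":5},{"x":0.2,"y":10.5,"z":-0.1,"twist":0,"gripper":5},{"x":0.2,"y":12,"z":-0.1,"twist":0,"gripper":5},{"x":0.2,"y":12.2,"z":-0.1,"twist":0,"gripper":5},{"x":0.2,"y":12.2,"z":-0.1,"twist":0,"gripper":5},{"x":0.2,"y":12.2,"z":-0.1,"twist":0,"gripper":5}]'; python3 - <<'E'
from h import *
go((.4162,.2495,.076),88.6)
s=snap("scene");crop(s,130,130,260,230,6,"s19")
E
```

```text
clock: 33.18
eef_pos: [0.4175, 0.2496, 0.0772]
tcp_rot: [-0.707, 0.007, -0.008, 0.707]
contact_force: [0.7, -0.9, 0.7]
width: 0.0498
at [0.4175 0.2496 0.0772] yaw 88.77 w 0.0498 t 33.18 F [ 0.7 -0.9  0.7] q [ 0.4   0.29  1.92  0.    0.93 -1.15]
x -0.13 y 0.12 z -0.01 twist 0.003
```

View pics/s19.png

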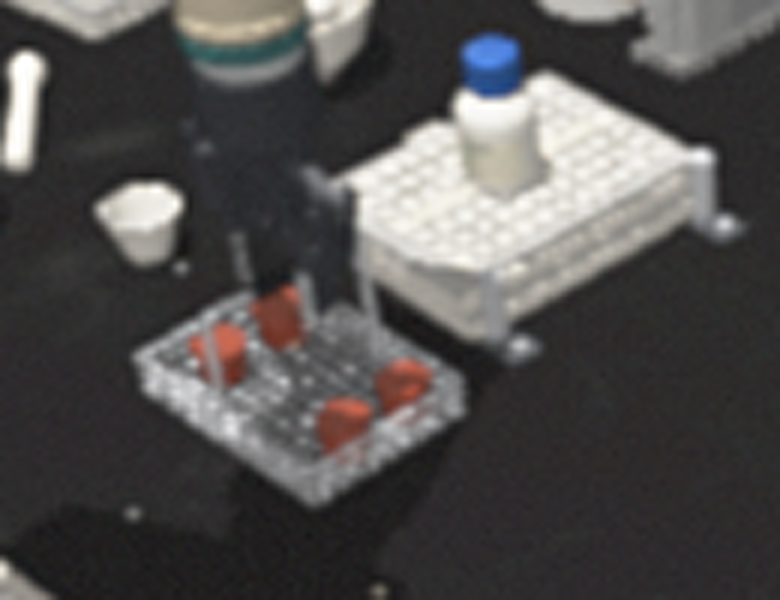

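Close and lift gently.

```bash
python3 -m pendant '[{"x":-0.1,"y":0.1,"z":0,"twist":0,"gripper":3},{"x":-0.1,"y":0.1,"z":0,"twist":0,"gripper":1.5},{"x":-0.1,"y":0.1,"z":0,"twist":0,"gripper":0.7},{"x":-0.1,"y":0.1,"z":0,"twist":0,"gripper":0.7},{"x":-0.1,"y":0.1,"z":0,"twist":0,"gripper":0.7},{"x":-0.1,"y":0.1,"z":0,"twist":0,"gripper":0.7},{"x":-0.1,"y":-0.3,"z":0,"twist":0,"gripper":0.7},{"x":-0.1,"y":-1,"z":0,"twist":0,"gripper":0.7},{"x":-0.1,"y":-2,"z":0,"twist":0,"gripper":0.7},{"x":-0.1,"y":-3.5,"z":0,"twist":0,"gripper":0.7},{"x":-0.1,"y":-5.5,"z":0,"twist":0,"gripper":0.7},{"x":-0.1,"y":-7.5,"z":0,"twist":0,"gripper":0.7},{"x":-0.1,"y":-9,"z":0,"twist":0,"gripper":0.7},{"x":-0.1,"y":-10,"z":0,"twist":0,"gripper":0.7},{"x":-0.1,"y":-10,"z":0,"twist":0,"gripper":0.7},{"x":-0.1,"y":-10,"z":0,"twist":0,"gripper":0.7}]'; python3 - <<'E'
from h import *
go((.42,-.05,.176),30)
s=snap("scene");crop(s,130,80,290,230,5,"s20")
E
```

```text
clock: 34.57
eef_pos: [0.4155, 0.2493, 0.1763]
tcp_rot: [-0.707, 0.007, -0.007, 0.707]
contact_force: [-0.1, 0.4, -2.1]
width: 0.011
at [0.4155 0.2493 0.1763] yaw 88.81 w 0.011 t 34.57 F [-0.1  0.4 -2.1] q [ 0.4   0.18  1.78  0.    1.18 -1.15]
x 1.07 y 0.02 z -29.91 twist 1.026
```

View pics/s20.png

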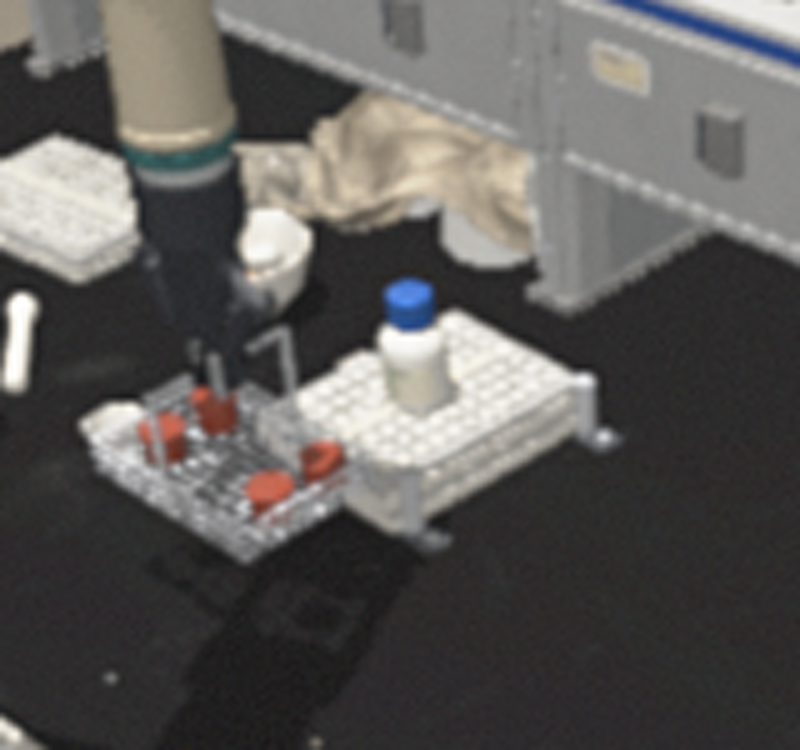

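```bash
python3 -m pendant '[{"x":0,"y":0,"z":-0.3,"twist":0.01,"gripper":0.7},{"x":0,"y":0,"z":-0.9,"twist":0.03,"gripper":0.7},{"x":0.1,"y":0,"z":-1.8,"twist":0.06,"gripper":0.7},{"x":0.1,"y":0,"z":-3,"twist":0.1,"gripper":0.7},{"x":0.2,"y":0,"z":-4.5,"twist":0.15,"gripper":0.7},{"x":0.2,"y":0,"z":-6.2,"twist":0.21,"gripper":0.7},{"x":0.3,"y":0,"z":-8,"twist":0.27,"gripper":0.7},{"x":0.3,"y":0,"z":-10,"twist":0.33,"gripper":0.7},{"x":0.4,"y":0,"z":-12,"twist":0.4,"gripper":0.7},{"x":0.5,"y":0,"z":-14,"twist":0.47,"gripper":0.7},{"x":0.6,"y":0,"z":-16,"twist":0.54,"gripper":0.7},{"x":0.7,"y":0,"z":-18,"twist":0.61,"gripper":0.7},{"x":0.8,"y":0,"z":-20,"twist":0.68,"gripper":0.7},{"x":0.9,"y":0,"z":-22,"twist":0.74,"gripper":0.7},{"x":1,"y":0,"z":-24,"twist":0.8,"gripper":0.7},{"x":1,"y":0,"z":-25.6,"twist":0.85,"gripper":0.7},{"x":1,"y":0,"z":-26.9,"twist":0.89,"gripper":0.7},{"x":1,"y":0,"z":-27.7,"twist":0.92,"gripper":0.7},{"x":1,"y":0,"z":-28,"twist":0.94,"gripper":0.7},{"x":1,"y":0,"z":-28,"twist":0.94,"gripper":0.7}]'; python3 - <<'E'
from h import *
go((.399,-.279,.176),-21.7)
E
```

```text
clock: 36.28
eef_pos: [0.4195, -0.0316, 0.1762]
tcp_rot: [-0.627, 0.328, -0.328, 0.627]
contact_force: [-0.4, -0.2, -1.6]
width: 0.0109
at [ 0.4195 -0.0316  0.1762] yaw 34.79 w 0.0109 t 36.28 F [-0.4 -0.2 -1.6] q [-0.24  0.08  1.9   0.    1.16 -0.85]
x 19.15 y 0.02 z -15.80 twist 0.986
```

```bash
python3 -m pendant '[{"x":0.2,"y":0,"z":-0.2,"twist":0.02,"gripper":0.7},{"x":0.7,"y":0,"z":-0.6,"twist":0.05,"gripper":0.7},{"x":1.5,"y":0,"z":-1.2,"twist":0.1,"gripper":0.7},{"x":2.5,"y":0,"z":-2,"twist":0.16,"gripper":0.7},{"x":3.7,"y":0,"z":-3,"twist":0.23,"gripper":0.7},{"x":5,"y":0,"z":-4.1,"twist":0.3,"gripper":0.7},{"x":6.3,"y":0,"z":-5.2,"twist":0.37,"gripper":0.7},{"x":7.7,"y":0,"z":-6.3,"twist":0.44,"gripper":0.7},{"x":9.1,"y":0,"z":-7.5,"twist":0.51,"gripper":0.7},{"x":10.5,"y":0,"z":-8.7,"twist":0.58,"gripper":0.7},{"x":11.9,"y":0,"z":-9.9,"twist":0.65,"gripper":0.7},{"x":13.3,"y":0,"z":-11.1,"twist":0.72,"gripper":0.7},{"x":14.7,"y":0,"z":-12.2,"twist":0.79,"gripper":0.7},{"x":16,"y":0,"z":-13.3,"twist":0.85,"gripper":0.7},{"x":17.2,"y":0,"z":-14.3,"twist":0.9,"gripper":0.7},{"x":18.2,"y":0,"z":-15.1,"twist":0.95,"gripper":0.7},{"x":18.9,"y":0,"z":-15.6,"twist":0.98,"gripper":0.7},{"x":19.1,"y":0,"z":-15.8,"twist":0.986,"gripper":0.7},{"x":19.1,"y":0,"z":-15.8,"twist":0.986,"gripper":0.7},{"x":19.1,"y":0,"z":-15.8,"twist":0.986,"gripper":0.7}]'; python3 - <<'E'
from h import *
go((.5385,-.3345,.176),-21.7)
s=snap("scene");crop(s,220,120,400,270,4.4,"s21");t=snap("top");crop(t,270,120,400,240,5,"t21")
E
```

```text
clock: 37.95
eef_pos: [0.3997, -0.2772, 0.1761]
tcp_rot: [-0.398, 0.585, -0.584, 0.398]
contact_force: [0.7, 0.3, -2.2]
width: 0.011
at [ 0.3997 -0.2772  0.1761] yaw -21.51 w 0.011 t 37.95 F [ 0.7  0.3 -2.2] q [-0.75  0.18  1.78  0.    1.18 -0.37]
x 0.24 y -0.00 z 15.02 twist 0.003
```

View pics/s21.png

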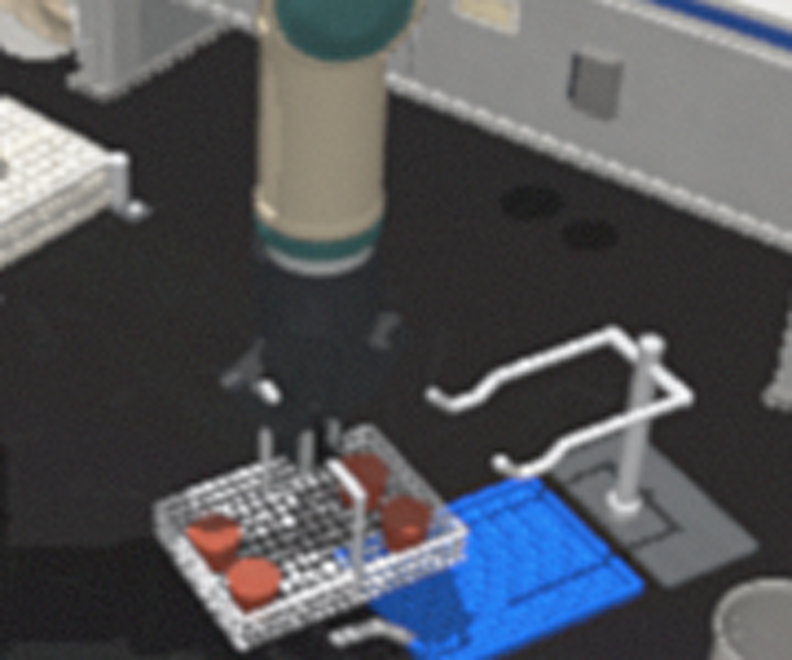

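View pics/t21.png

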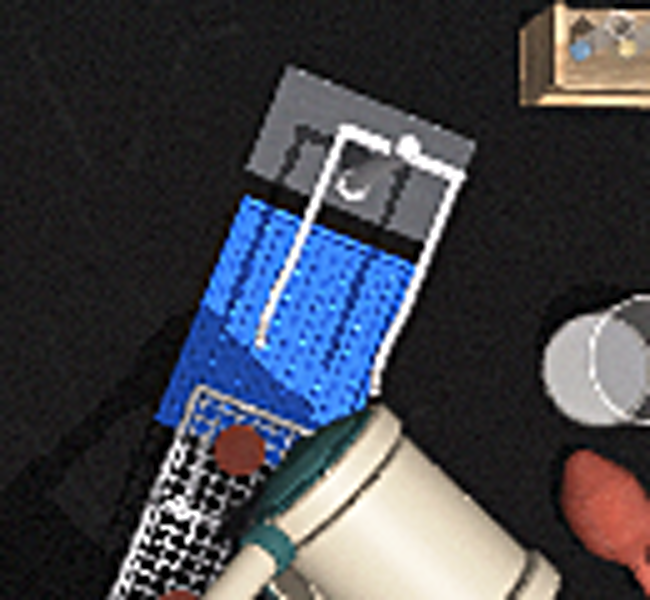

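```bash
python3 -m pendant '[{"x":0.1,"y":0.6,"z":0.2,"twist":0,"gripper":0.7},{"x":0.2,"y":1.2,"z":0.6,"twist":0,"gripper":0.7},{"x":0.2,"y":1.2,"z":1.2,"twist":0,"gripper":0.7},{"x":0.2,"y":1.2,"z":2,"twist":0,"gripper":0.7},{"x":0.2,"y":1.2,"z":3,"twist":0,"gripper":0.7},{"x":0.2,"y":1.2,"z":4,"twist":0,"gripper":0.7},{"x":0.2,"y":1.2,"z":5,"twist":0,"gripper":0.7},{"x":0.2,"y":1.2,"z":6,"twist":0,"gripper":0.7},{"x":0.2,"y":1.2,"z":7,"twist":0,"gripper":0.7},{"x":0.2,"y":1.2,"z":8,"twist":0,"gripper":0.7},{"x":0.2,"y":1.2,"z":9,"twist":0,"gripper":0.7},{"x":0.2,"y":1.2,"z":10,"twist":0,"gripper":0.7},{"x":0.2,"y":1.2,"z":11,"twist":0,"gripper":0.7},{"x":0.2,"y":1.2,"z":12,"twist":0,"gripper":0.7},{"x":0.2,"y":1.2,"z":13,"twist":0,"gripper":0.7},{"x":0.2,"y":1.2,"z":14,"twist":0,"gripper":0.7},{"x":0.2,"y":1.2,"z":14.7,"twist":0,"gripper":0.7},{"x":0.2,"y":1.2,"z":15,"twist":0,"gripper":0.7},{"x":0.2,"y":1.2,"z":15,"twist":0,"gripper":0.7},{"x":0.2,"y":1.2,"z":15,"twist":0,"gripper":0.7}]'; python3 - <<'E'
from h import *
go((.5385,-.3345,.1255),-21.7)
s=snap("scene");crop(s,260,140,400,270,5,"s22");t=snap("top");crop(t,270,120,400,240,5,"t22")
E
```

```text
clock: 39.72
eef_pos: [0.5383, -0.3347, 0.1641]
tcp_rot: [-0.398, 0.585, -0.584, 0.398]
contact_force: [-0.5, 0.1, -2.5]
width: 0.0112
at [ 0.5383 -0.3347  0.1641] yaw -21.54 w 0.0112 t 39.72 F [-0.5  0.1 -2.5] q [-0.67  0.41  1.48 -0.    1.26 -0.29]
x -0.02 y 3.86 z 0.02 twist 0.003
```

View pics/s22.png

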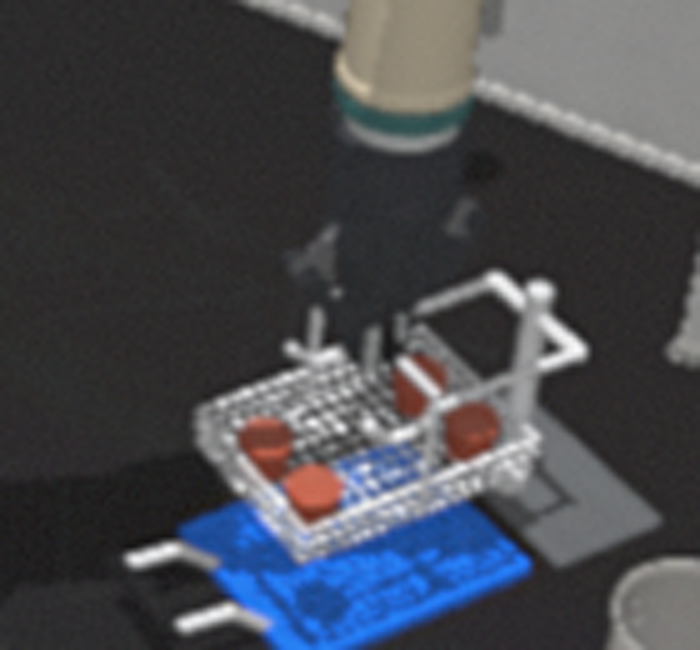

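View pics/t22.png

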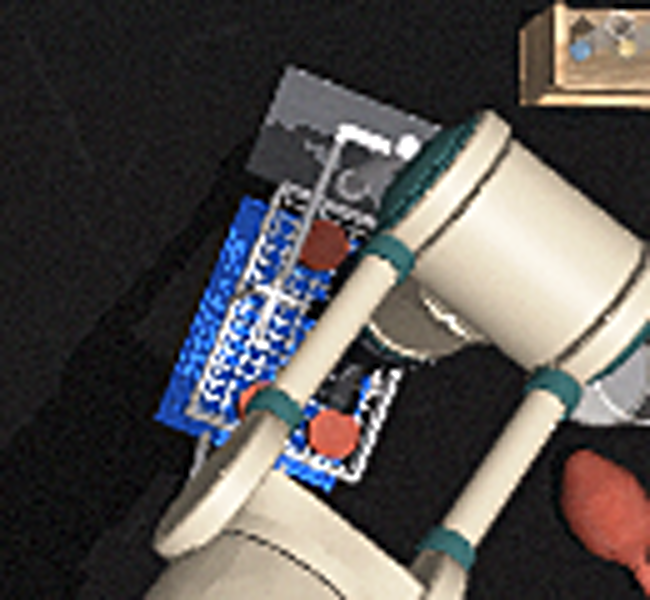

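```bash
python3 -m pendant '[{"x":0,"y":0.6,"z":0,"twist":0,"gripper":0.7},{"x":0,"y":1.3,"z":0,"twist":0,"gripper":0.7},{"x":0,"y":2,"z":0,"twist":0,"gripper":0.7},{"x":0,"y":2.6,"z":0,"twist":0,"gripper":0.7},{"x":0,"y":3.1,"z":0,"twist":0,"gripper":0.7},{"x":0,"y":3.4,"z":0,"twist":0,"gripper":0.7},{"x":0,"y":3.5,"z":0,"twist":0,"gripper":0.7},{"x":0,"y":3.6,"z":0,"twist":0,"gripper":0.7},{"x":0,"y":3.7,"z":0,"twist":0,"gripper":0.7},{"x":0,"y":3.7,"z":0,"twist":0,"gripper":0.7}]'; python3 - <<'E'
from h import *
go((.5385,-.3345,.1255),-21.7)
E
```

```text
clock: 40.65
eef_pos: [0.5387, -0.3349, 0.1274]
tcp_rot: [0.398, -0.585, 0.585, -0.398]
contact_force: [0.1, 0.9, -1.6]
width: 0.0111
at [ 0.5387 -0.3349  0.1274] yaw -21.54 w 0.0111 t 40.65 F [ 0.1  0.9 -1.6] q [-0.67  0.43  1.53  0.    1.18 -0.29]
x -0.03 y 0.19 z -0.03 twist 0.003
```

```bash
python3 -m pendant '[{"x":0,"y":0.1,"z":0,"twist":0,"gripper":0.7},{"x":0,"y":0.2,"z":0,"twist":0,"gripper":0.7},{"x":0,"y":0.2,"z":0,"twist":0,"gripper":0.7}]'; python3 - <<'E'
from h import *
go((.5385,-.3345,.1255),-21.7)
s=snap("scene");crop(s,260,140,400,270,5,"s23")
E
```

```text
clock: 40.9
eef_pos: [0.5385, -0.3348, 0.1252]
tcp_rot: [-0.398, 0.585, -0.585, 0.398]
contact_force: [-1.1, -0.4, -2.7]
width: 0.0111
at [ 0.5385 -0.3348  0.1252] yaw -21.54 w 0.0111 t 40.9 F [-1.1 -0.4 -2.7] q [-0.67  0.43  1.53  0.    1.17 -0.29]
x -0.02 y -0.03 z -0.01 twist 0.003
```

View pics/s23.png

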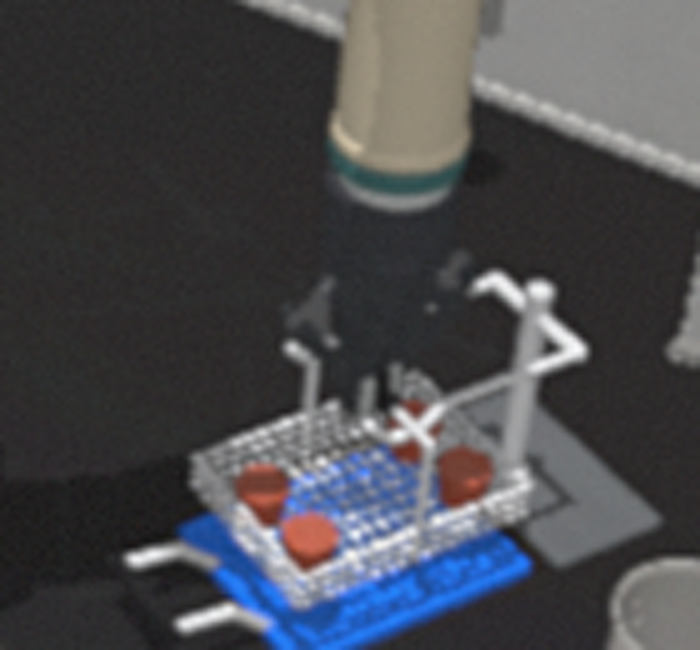

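Seated visually, but the force has not dropped; lower by 1 mm steps until it does.

```bash
python3 -m pendant '[{"x":0,"y":0.1,"z":0,"twist":0,"gripper":0.7},{"x":0,"y":0.15,"z":0,"twist":0,"gripper":0.7},{"x":0,"y":0.15,"z":0,"twist":0,"gripper":0.7},{"x":0,"y":0.15,"z":0,"twist":0,"gripper":0.7}]'; python3 - <<'E'
from h import *
go((.5385,-.3345,.1255),-21.7)
E
```

```text
clock: 41.28
eef_pos: [0.5387, -0.3349, 0.1245]
tcp_rot: [0.398, -0.584, 0.585, -0.398]
contact_force: [-1.1, 1.4, 3.8]
width: 0.011
at [ 0.5387 -0.3349  0.1245] yaw -21.55 w 0.011 t 41.28 F [-1.1  1.4  3.8] q [-0.67  0.44  1.53  0.    1.17 -0.29]
x -0.03 y -0.10 z -0.04 twist 0.003
```

```bash
python3 -m pendant '[{"x":0,"y":0,"z":0,"twist":0,"gripper":1.3},{"x":0,"y":0,"z":0,"twist":0,"gripper":1.8},{"x":0,"y":0,"z":0,"twist":0,"gripper":2.5},{"x":0,"y":0,"z":0,"twist":0,"gripper":4},{"x":0,"y":0,"z":0,"twist":0,"gripper":4},{"x":0,"y":0,"z":0,"twist":0,"gripper":4},{"x":0,"y":-0.5,"z":0,"twist":0,"gripper":4},{"x":0,"y":-2,"z":0,"twist":0,"gripper":4},{"x":0,"y":-4,"z":0,"twist":0,"gripper":4},{"x":0,"y":-7,"z":0,"twist":0,"gripper":4},{"x":0,"y":-10,"z":0,"twist":0,"gripper":4},{"x":0,"y":-13,"z":0,"twist":0,"gripper":4},{"x":0,"y":-14,"z":-4,"twist":0,"gripper":4},{"x":0,"y":-14,"z":-8,"twist":0,"gripper":4},{"x":0,"y":-14,"z":-12,"twist":0,"gripper":4},{"x":-4,"y":-14,"z":-16,"twist":0,"gripper":4},{"x":-8,"y":-14,"z":-18,"twist":0,"gripper":4},{"x":-12,"y":-14,"z":-18,"twist":0,"gripper":4},{"x":-16,"y":-14,"z":-18,"twist":0,"gripper":4},{"x":-16,"y":-14,"z":-18,"twist":0,"gripper":4}]'; python3 - <<'E'
from h import *
s=snap("scene");cv2.imwrite("pics/s24f.png",s);crop(s,260,140,400,270,5,"s24");t=snap("top");cv2.imwrite("pics/t24f.png",t);crop(t,270,120,400,240,5,"t24")
go((.5385,-.3345,.1255),-21.7)
E
```

```text
clock: 42.95
eef_pos: [0.43, -0.1151, 0.2648]
tcp_rot: [-0.397, 0.584, -0.584, 0.4]
contact_force: [0.7, -0.1, -0.5]
width: 0.0401
at [ 0.4302 -0.1176  0.2645] yaw -21.3 w 0.0401 t 43.05 F [-1.2 -0.8 -0. ] q [-0.42  0.06  1.7   0.    1.39 -0.05]
x 16.28 y 13.92 z 17.95 twist 0.007
```

View pics/s24.png

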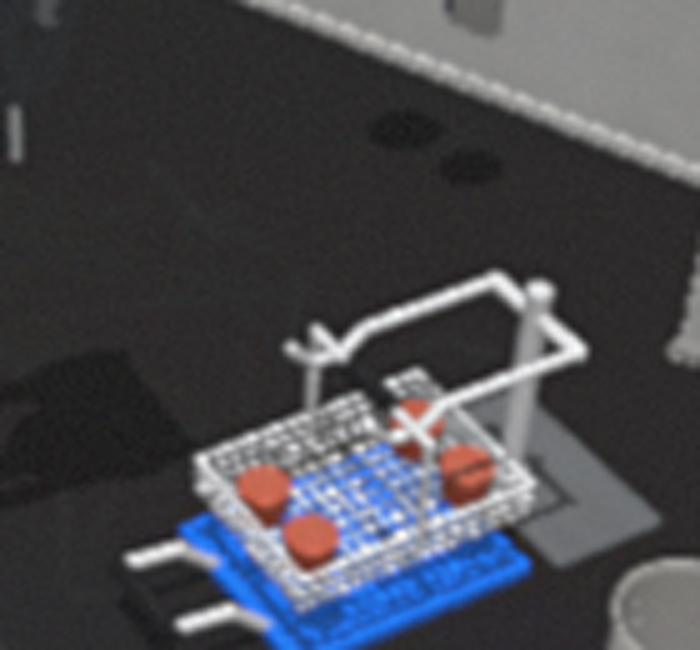

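View pics/t24.png

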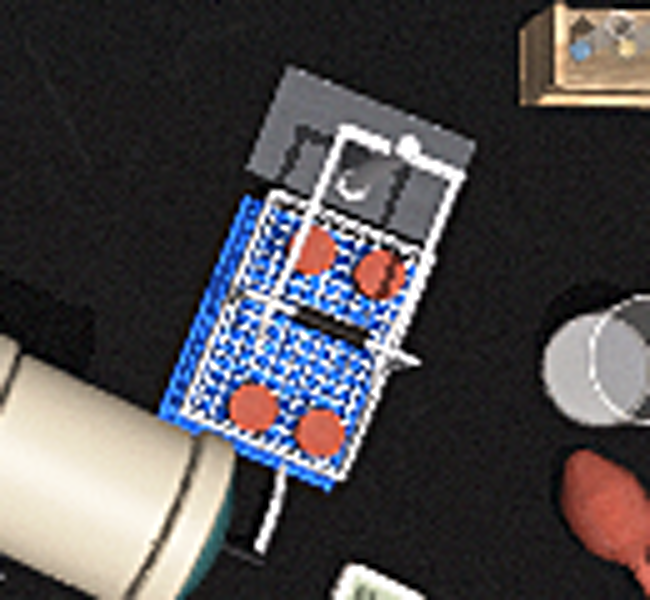

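View pics/s24f.png

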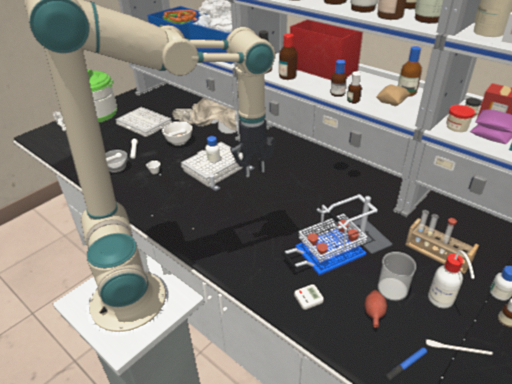

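```bash
python3 -m pendant '[{"x":-3,"y":0,"z":-2,"twist":0,"gripper":4},{"x":-6,"y":0,"z":-3,"twist":0,"gripper":4},{"x":-6,"y":0,"z":-3,"twist":0,"gripper":4},{"x":-6,"y":0,"z":-3,"twist":0,"gripper":4},{"x":-6,"y":0,"z":-3,"twist":0,"gripper":4},{"x":-6,"y":0,"z":-3,"twist":0,"gripper":4},{"x":-6,"y":0,"z":-3,"twist":0,"gripper":4},{"x":-6,"y":0,"z":-3,"twist":0,"gripper":4},{"x":-6,"y":0,"z":-3,"twist":0,"gripper":4},{"x":-6,"y":0,"z":-3,"twist":0,"gripper":4},{"x":-6,"y":0,"z":-3,"twist":0,"gripper":4},{"x":-6,"y":0,"z":-3,"twist":0,"gripper":4}]'; python3 - <<'E'
from h import *
s=snap("scene");crop(s,260,140,400,270,5,"s25");t=snap("top");crop(t,110,110,370,230,3,"t25")
a=cv2.imread("pics/s24f.png")[200:280,280:400];print("mean diff basket",np.abs(a.astype(int)-s[200:280,280:400]).mean())
g=lambda p:cast("top",(p[0]/5+270-.4,p[1]/5+120-.4),.095)
e1,e2=g((235,293)),g((418,362))
print("hoop ends at z .145",cast("top",(235/5+269.6,293/5+119.6),.145).round(4),cast("top",(418/5+269.6,362/5+119.6),.145).round(4))
E
```

```text
clock: 44.05
eef_pos: [0.424, -0.0532, 0.2638]
tcp_rot: [-0.398, 0.585, -0.585, 0.398]
contact_force: [-0.2, 0.7, -0.5]
width: 0.0398
mean diff basket 1.7629513888888888
hoop ends at z .145 [ 0.5599 -0.2725  0.145 ] [ 0.5169 -0.3927  0.145 ]
```

View pics/s25.png

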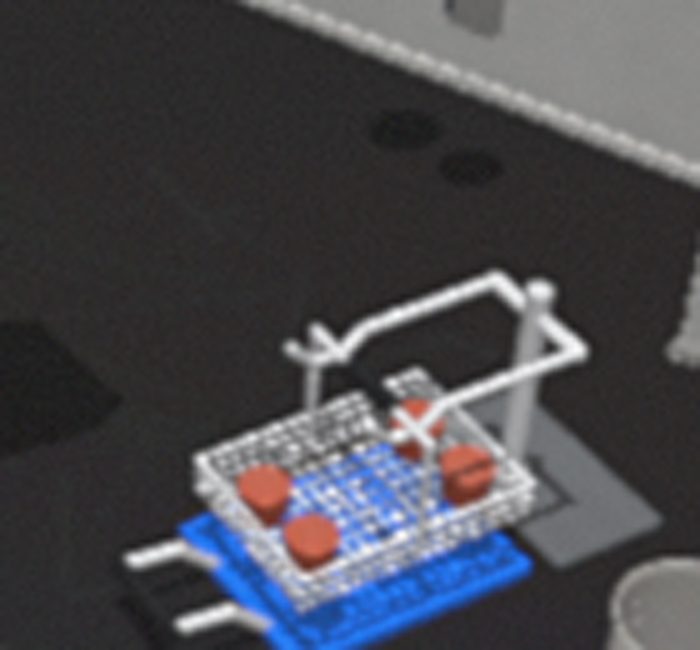

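View pics/t25.png

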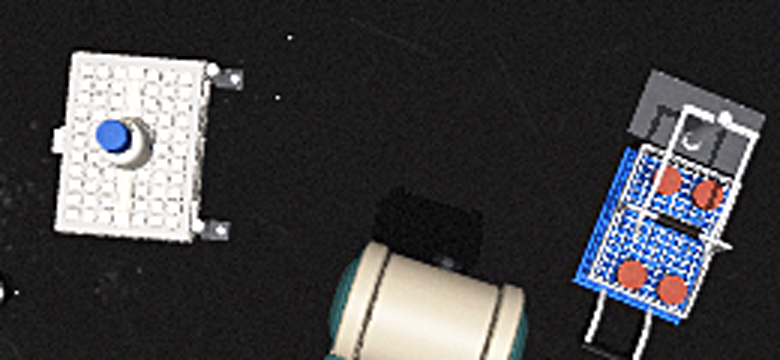

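```bash
python3 -c "
from workcell import r
print(r.sign_off())"
```

```text
the job is handed in; nothing more can be done
None
```

The job is done and handed in at about 44 s of the 210 s allowed.

- **Tray:** I drew it out slowly between the pins, and the cases slid about a centimetre onto the pins and then settled. It lies flat with its handle outward. Before hanging, its centre measured (0.539, -0.335), within about 1 mm of the estimated point under the hook seat. Its angle was within about 0.5° of the hook. Afterwards the basket hid most of it, so I only checked it by eye.
- **Stoppers:** Only four were on the bench in this start. All four stand in the basket, two on each side of the handle. I saw none of them knocked aside.
- **Basket:** It hangs by its bar on both hook arms. The bar's centre measured (0.538, -0.333), within about 2 mm of the seat estimate. Two pictures a second apart showed no visible swing, and the gripper was open and clear.
- **Cases and bystanders:** In the last pictures the cases are stacked and upright at the pins, with the bottle on top. The robot did not go near the timer, beaker or crucible.

One check came late. At the computed seat height the wrist force had not yet dropped, so I lowered about 1 mm further until contact showed (+3.8 N) before releasing. I measured the stand's base plate with one corner hidden by the arm, and that gave a seat position about 5 mm different, so I left it out.

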